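Hang the class's fired plaques level on the display stand

TASK

Slide the carrier of fired plaques by its handle off the wooden board, down the step, until it stands flat on the mat beside the hanging stand, without lifting it or tipping it. Then hang every plaque on a peg of its own, by whichever of its three holes lets it hang level, and slide the empty carrier back up the step to stand flat, roughly in the middle of the wooden board. Leave the pot, the tub and the tumbler where they are.

Things in the scene. Friction and masses are not known exactly. Their poses are not given: they have to be found in the camera images.
- carrier: Plywood carrier, 0.4 kg. Origin: centre of its underside. Floor 166 (x) x 150 (y) x 8 mm. Grooved cheeks to z 120 hold up to 3 plaques upright, width along y, at x -48, 0, +48, y -18, feet at z 8, tops at z 136; grooves 16 wide: lift a plaque straight up 120 mm or more. Starts on the board, its y roughly along the board's y. Put down flat, its z axis is up.
- carrier_handle (a point): Centre of the top of the carrier's upright handle post, 18 (x) x 22 (y) mm, at the carrier's +y end (y 58), free from z 8 to 120; grip it from above across x. Loaded plaques stand 16 mm higher than this point, 31 mm or more to its -y side.
- board: Wooden board, fixed, 230 (x) x 210 (y) x 10 mm thick, lying on the mat; its -y edge is the 10 mm step down to the mat. Origin: centre of its underside. The mat's surface is at z = 0 (table level).
- board_top (a point): Centre of the board's top face.
- plaque_a: Flat terracotta plaque, even thickness 12 mm, 90 wide, 128 high, 0.14 kg. Origin: mid-width, foot height, mid-thickness; x through the thickness, y along the width, z up. Top bar 90 x 28 (z 100 to 128) with three 11 mm holes at z 114, y -16, 0, +16. Below it one leg 34 wide (y 11 to 45), z 0 to 100: an L. None if absent.
- plaque_b: Flat terracotta plaque, even thickness 12 mm, 90 wide, 128 high, 0.14 kg. Origin: mid-width, foot height, mid-thickness; x through the thickness, y along the width, z up. Top bar 90 x 28 (z 100 to 128) with three 11 mm holes at z 114, y -16, 0, +16. Below it one leg 36 wide (y -45 to -9), z 0 to 100: an L the other way. None if absent.
- plaque_c: Flat terracotta plaque, even thickness 12 mm, 90 wide, 128 high, 0.14 kg. Origin: mid-width, foot height, mid-thickness; x through the thickness, y along the width, z up. Top bar 90 x 28 (z 100 to 128) with three 11 mm holes at z 114, y -16, 0, +16. Below it a narrow leg (y 29 to 45, z 0 to 100) and a wide short leg (y -45 to -5, z 41 to 100). None if absent.
- stand: Fixed wooden stand. Origin: on the table under its rail's front face; -x looks to the robot. Rail 330 long (y), z 188 to 212, 18 deep; posts behind it, low feet reach 33 mm in front. Three steel pegs, 5 mm diameter, 75 long, stick out of the front face (x 0, z 200) at y +126, 0, -126, towards -x, rising 6 degrees to the tip (tip at x -75, z 208).
- pinch_pot: Bystander: clay bowl, 90 mm across, 60 mm high; origin at its underside. Leave alone.
- tub: Bystander: white open tub 100 x 150 x 55 mm; origin at its underside. Leave alone.
- tumbler: Bystander: glass tumbler, 66 mm across, 120 mm high; origin at its underside. Leave alone.
- plaque_a_hole_r (a point): Centre of the 11 mm hole at y = -16 mm of plaque_a, mid-thickness (plaque's own frame).
- plaque_a_hole_m (a point): Centre of the 11 mm hole at y = 0 mm of plaque_a, mid-thickness (plaque's own frame).
- plaque_a_hole_l (a point): Centre of the 11 mm hole at y = +16 mm of plaque_a, mid-thickness (plaque's own frame).
- plaque_b_hole_r (a point): Centre of the 11 mm hole at y = -16 mm of plaque_b, mid-thickness (plaque's own frame).
- plaque_b_hole_m (a point): Centre of the 11 mm hole at y = 0 mm of plaque_b, mid-thickness (plaque's own frame).
- plaque_b_hole_l (a point): Centre of the 11 mm hole at y = +16 mm of plaque_b, mid-thickness (plaque's own frame).
- plaque_c_hole_r (a point): Centre of the 11 mm hole at y = -16 mm of plaque_c, mid-thickness (plaque's own frame).
- plaque_c_hole_m (a point): Centre of the 11 mm hole at y = 0 mm of plaque_c, mid-thickness (plaque's own frame).
- plaque_c_hole_l (a point): Centre of the 11 mm hole at y = +16 mm of plaque_c, mid-thickness (plaque's own frame).
- peg0_mid (a point): Middle of peg 0's length, on its axis, 37 mm in front of the rail (stand's y = +126 mm).
- peg1_mid (a point): Middle of peg 1's length, on its axis, 37 mm in front of the rail (stand's y = +0 mm).
- peg2_mid (a point): Middle of peg 2's length, on its axis, 37 mm in front of the rail (stand's y = -126 mm).
Things that resemble listed ones, but are neither listed nor needed, are in the scene too. Several things have the shape of the carrier; the one meant has the colours described above.

How it is judged:
By the outcome, as a careful person would: the job done as asked, in the order asked, and still so for the second after the job is handed in, with the robot touching nothing.
Of plaque_a, plaque_b, plaque_c only 2 to 3 are there at a start; the rules pass over those that are not, and their reading is None.
At some moment in a run one of carrier may be knocked a few centimetres aside while the robot is not near it.
It also fails if it takes over 208 s, if anything falls off the work surface, if the arm or the gripper's body presses on something with over 40 N, if the wrist force passes 120 N, or if a joint passes its speed limit or range.

ROBOT

A 6-joint arm with a two-finger parallel gripper is mounted at the origin on the work surface. World frame = base frame: x ahead of the robot, y to its left, z up, the work surface at z = 0. Lengths are in m, angles in rad, forces in N, time in s.
With the tool pointing down it reaches from about 0.225 to 0.875 m from the base axis. Payload 3.4 kg.
Tool frame: the origin (TCP) lies at the very end of the fingers, on their centre line; the grasp point (between the pads) lies 19 mm behind it; z points along the fingers, y is the direction in which the jaws open and shut (so a half turn about z gives the same grasp; the last joint's range is limited). The gripper opens to 85 mm and grips with 20 to 120 N. Pads are 22 mm wide; open, the fingers measure 114 mm over their backs; the gripper's body (76 mm by 85 mm) begins 54 mm behind the grasp point. The pads swing forward as they close: fully open they stand 13 mm farther back than shut.
Start: joints at [1.077, 0.276, 1.505, -0, 1.361, -0.121], TCP at [0.209, 0.536, 0.231] pointing down, gripper open.
Joint ranges: [-2.89, 2.89], [-0.75, 2.08], [0.22, 2.7], [-1.18, 4.32], [0.11, 2.71], [-2.7, 2.7]. Speed limits (rad/s): [2.57, 2.57, 3.14, 3.14, 3.14, 3.14].

INTERFACE

Orientations are given as a unit quaternion [w, x, y, z].
In Python, from rig import get_state, get_image, calibration, sign_off gives the robot as it stands. The module is installed in compiled form; this text tells all that it offers.
- The arm moves only by the tool drive_tool, never from a script. Its argument "targets" is one flat list of numbers, 7 for each row, row after row: the turn, a rotation vector about the tool's x, y, z in degrees, then the shift along the tool's x, y, z in mm, then the opening, from 0 (shut) to 1 (fully open). In form: [wx, wy, wz, tx, ty, tz, fingers, wx, wy, wz, tx, ty, tz, fingers, ...]. A call has 1 to 12 rows; each row shifts and turns the commanded pose from where the row before left it, along the tool's axes as they then stand; what a row does not reach is not made up. A row lasts 1/8 s, in which the tool goes at most 62.5 mm and 10.7 degrees, less where a joint would pass 70% of its speed; a pose out of reach is approached as far as the arm can. A call is refused whole if a number of a shift passes 62.5 or a number of a turn 10.7, either way. A call with a gripper value outside its range is refused whole. The fingers move at their own pace and stop on an object; "grip_force" is the grip in N (left out, the last holds). Time passes only in rows, so rows that do not move let the fingers close. It gives the time, the measured TCP pose, the force and the opening at its end, in the units of the state.
- get_state(): the state, without advancing time (a new reading comes with each control period).
- get_image(name): name is "scene" or "top" or "wrist"; returns the picture (420x560x3 uint8, red, green, blue); there is no depth.
- calibration(name): a dict with "mtx" (3x3 intrinsics, pixels), "world_to_cam" (4x4, takes a point from world to camera coordinates); the wrist camera has in their place "hand_eye" (4x4, takes a point from camera to tool coordinates, whose origin is the TCP and whose axes are the flange's). Camera axes: x right, y down, z forward; pixel columns grow to the right and rows downward; lengths in m; the calibration is good to about 2 mm. A picture is of the moment at which its call begins: read the wrist's pose just before it. calibration takes no time and is no camera call.
- sign_off(): hands the job in, once; it reports no verdict.
The state is a dict: "clock": time; "qpos": joint angles; "qd": joint speeds; "effort": joint torques, N m; "position": TCP position; "ee_rot": TCP orientation; "contact_force": force on the tool from outside, world axes, zero at the start; "moment": the same for the moment, N m; "width": finger opening in m.
Only numpy, scipy, OpenCV 4.12 (cv2) and the standard library are available. Lean on these libraries where they do the work, as an engineer would, in place of code of your own. Each camera call takes 0.05 s, during which the arm holds its last target.

## Working session

There is one attempt and no reset: what is moved stays moved. The work goes in short steps, Python scripts to look and compute and a tool call to move; the robot and the scene stay as the last step left them, time stands still between calls to the robot, and variables do not carry over. Pictures are saved under pics/ and viewed, and the job is handed in when it is done.

Besides the shell and the picture viewer there is one more tool, called after "Emit:" as name(argument=value, ...) on one line, values as JSON. drive_tool: Moves the arm, as the interface text tells. Its arguments: {"type":"object","properties":{"targets":{"type":"array"},"grip_force":{"type":"number"}},"required":["targets"]}

```bash
ls; mkdir -p pics; python3 - <<'E'
from rig import *
import cv2
s=get_state(); print({k:(v if not hasattr(v,'round') else v) for k,v in s.items()})
for n in ["scene","top","wrist"]:
    im=get_image(n); cv2.imwrite(f"pics/{n}0.png",im[:,:,::-1]); c=calibration(n); print(n,{k:c[k] for k in c})
E
```

```text
pics
{'clock': 0.0, 'qpos': array([ 1.07701495e+00,  2.76600091e-01,  1.50617740e+00,  3.71023431e-05,
        1.36069187e+00, -1.20974653e-01]), 'qd': array([-7.41984791e-04,  4.52693892e-04, -1.13026578e-03, -2.37331365e-05,
        1.17745464e-03,  1.31445564e-03]), 'effort': array([-2.88664320e-03, -4.16776192e+01, -2.45808059e+01, -3.94244071e-04,
        1.12857428e-02, -2.05901536e-06]), 'position': array([0.20915096, 0.53502621, 0.23041917]), 'ee_rot': array([-3.01197919e-04,  1.85329505e-01,  9.82675986e-01, -8.88883927e-04]), 'contact_force': array([-0.20246274,  0.97583403,  0.01216521]), 'moment': array([ 0.0575455 , -0.02609922, -0.02423302]), 'width': 0.08565725529174967}
scene {'mtx': array([[417.4574392 ,   0.        , 286.17039482],
       [  0.        , 417.4574392 , 212.21381122],
       [  0.        ,   0.        ,   1.        ]]), 'world_to_cam': array([[-0.84782186,  0.53027729, -0.00202261,  0.3174307 ],
       [ 0.45645443,  0.72783985, -0.51176021, -0.26143046],
       [-0.26990268, -0.43480472, -0.85912595,  1.61164479],
       [ 0.        ,  0.        ,  0.
[... 373 characters left out ...]
-01],
       [ 1.71593801e-01, -1.33572766e-02, -9.85077231e-01,
         1.35869701e+00],
       [ 0.00000000e+00,  0.00000000e+00,  0.00000000e+00,
         1.00000000e+00]])}
wrist {'mtx': array([[337.22643133,   0.        , 275.70586268],
       [  0.        , 337.22643133, 212.4764604 ],
       [  0.        ,   0.        ,   1.        ]]), 'hand_eye': array([[ 1.80584250e-05, -9.44415616e-01, -3.28753925e-01,
         8.49592327e-02],
       [ 9.99999957e-01, -7.86742849e-05,  2.80938539e-04,
         1.59613492e-04],
       [-2.91187224e-04, -3.28753916e-01,  9.44415575e-01,
        -1.42633834e-01],
       [ 0.00000000e+00,  0.00000000e+00,  0.00000000e+00,
         1.00000000e+00]])}
```

View pics/scene0.png

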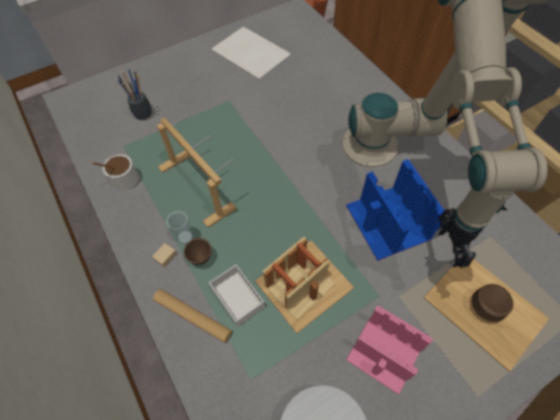

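View pics/top0.png

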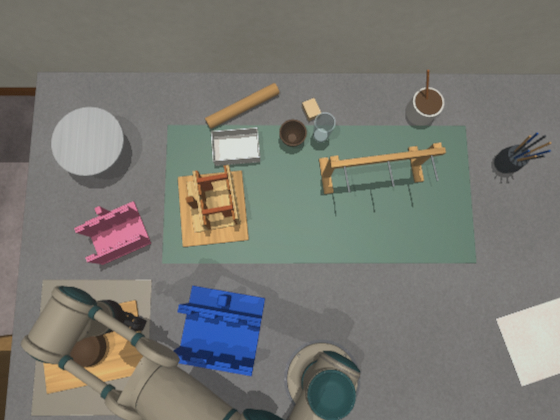

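View pics/wrist0.png

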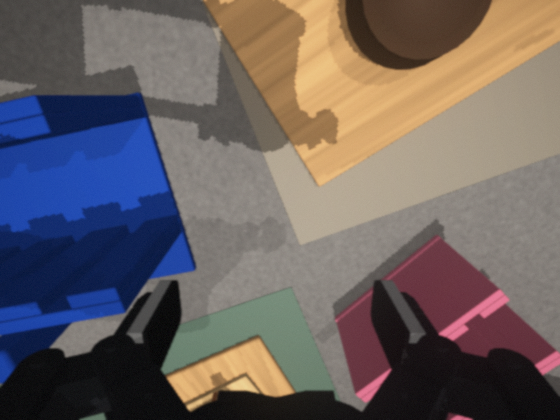

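```bash
cat > h.py <<'E'
from rig import *
import numpy as np, cv2
from scipy.spatial.transform import Rotation as R
def q2R(q): return R.from_quat([q[1],q[2],q[3],q[0]]).as_matrix()
def T_tool(s=None):
    s=s or get_state(); T=np.eye(4); T[:3,:3]=q2R(s['ee_rot']); T[:3,3]=s['position']; return T
def cam(n,s=None):
    c=calibration(n)
    if n=='wrist': W=np.linalg.inv(T_tool(s)@c['hand_eye'])
    else: W=c['world_to_cam']
    return c['mtx'],W
def proj(K,W,P):
    P=np.atleast_2d(P); c=P@W[:3,:3].T+W[:3,3]; u=c@K.T; return u[:,:2]/u[:,2:]
def ray(K,W,px):
    d=np.linalg.inv(K)@np.array([px[0],px[1],1.]); Rw=W[:3,:3].T; return -Rw@W[:3,3], Rw@d
def onz(K,W,px,z):
    o,d=ray(K,W,px); return o+d*(z-o[2])/d[2]
def tri(obs): # list of (K,W,px)
    A=[];b=[]
    for K,W,px in obs:
        o,d=ray(K,W,px); d=d/np.linalg.norm(d); M=np.eye(3)-np.outer(d,d); A.append(M); b.append(M@o)
    x=np.linalg.lstsq(np.vstack(A),np.hstack(b),rcond=None)[0]
    res=[np.linalg.norm(A[i]@x-b[i]) for i in range(len(A))]
    return x,res
def crop(src,dst,x0,y0,x1,y1,k):
    im=cv2.imread(src)[y0:y1,x0:x1]; cv2.imwrite(dst,cv2.resize(im,None,fx=k,fy=k,interpolation=cv2.INTER_CUBIC))
E
python3 - <<'E'
from h import *
crop('pics/top0.png','pics/top0c.png',170,120,260,260,6) if False else crop('pics/top0.png','pics/top0c.png',165,120,295,250,5)
crop('pics/top0.png','pics/top0s.png',300,130,460,230,5)
crop('pics/scene0.png','pics/scene0c.png',240,220,370,340,5)
crop('pics/scene0.png','pics/scene0s.png',140,110,260,240,5)
E
```

```text
(no output)
```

View pics/top0c.png

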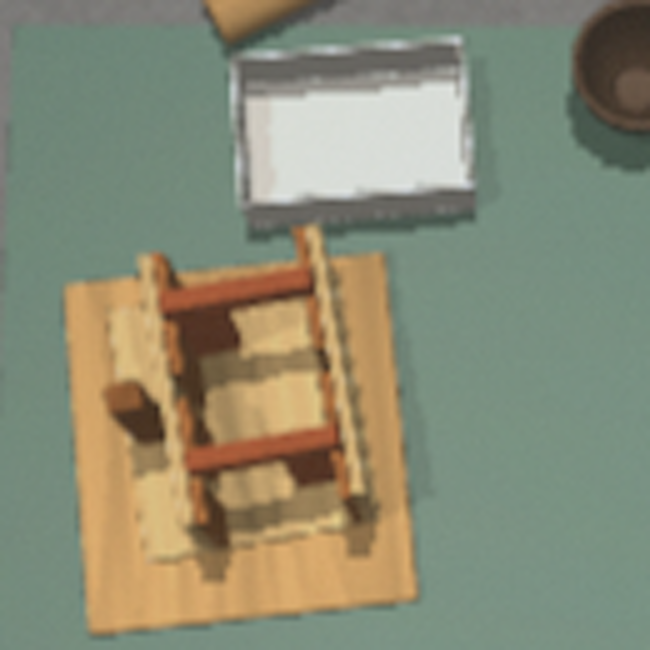

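View pics/scene0c.png

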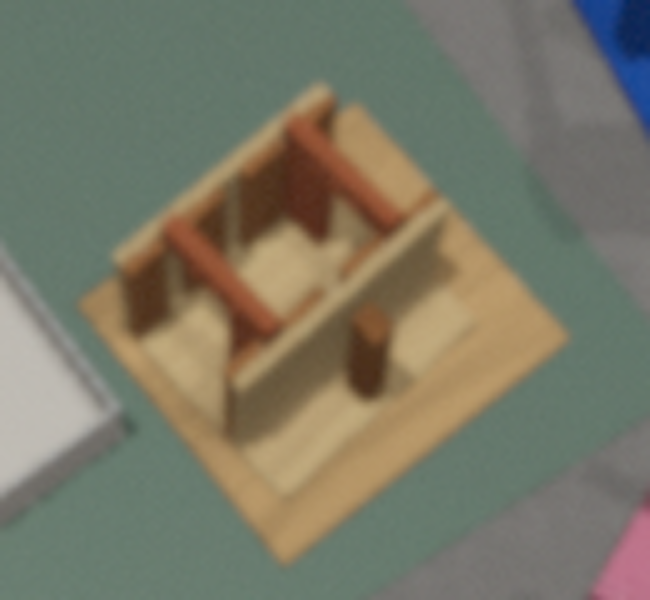

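View pics/top0s.png

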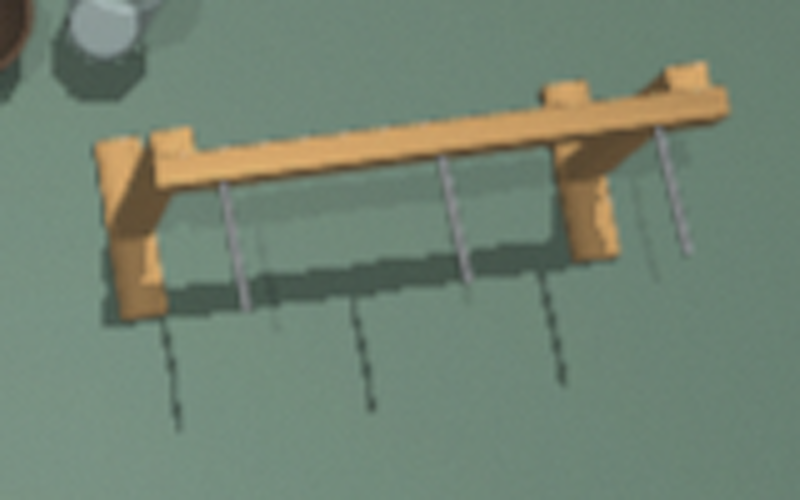

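View pics/scene0s.png

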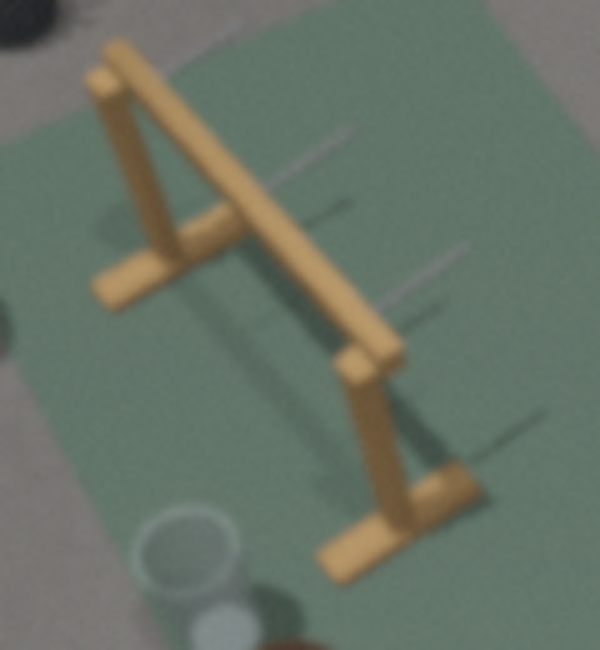

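```bash
cat > m1.py <<'E'
from h import *
Kt,Wt=cam('top'); Ks,Ws=cam('scene')
f=lambda u,x0,y0,k=5:((u[0]+.5)/k-.5+x0,(u[1]+.5)/k-.5+y0)
def T(n,a,b,oa,ob):
    x,r=tri([(Kt,Wt,f(a,*oa)),(Ks,Ws,f(b,*ob))]); print(n,(x*1000).round(1),'res',np.round(np.array(r)*1000,1)); return x
S=((300,130),(140,110)); C=((165,120),(240,220))
for n,a,b in [('p0base',(222,183),(375,312)),('p0tip',(247,308),(468,243)),('p1base',(441,157),(265,188)),('p1tip',(468,283),(350,128)),('p2base',(658,130),(165,80)),('p2tip',(688,254),(238,22))]: T(n,a,b,*S)
for n,a,b in [('handle',(125,393),(368,318)),('b-x+y',(90,635),(287,563)),('b-x-y',(418,600),(570,337)),('b+x-y',(385,253),(360,105)),('bx+y?',(65,285),(80,303)),
  ('plA+y',(165,300),(285,325)),('plA-y',(310,275),(170,225)),('plB+y',(190,462),(400,220)),('plB-y',(337,437),(298,125))]: T(n,a,b,*C)
E
python3 m1.py
python3 - <<'E'
from m1 import *
for p in [(323,200),(260,262),(475,262),(310,110)]: print(p,onz(Kt,Wt,p,0).round(3))
E
```

```text
p0base [608.  -48.2 207.4] res [2.9 2.9]
p0tip [535.1 -59.4 214.1] res [2.1 2.1]
p1base [ 623.1 -172.6  208.8] res [2.7 2.7]
p1tip [ 552.4 -186.4  208.6] res [0.1 0.1]
p2base [ 639.5 -297.6  204.1] res [4. 4.]
p2tip [ 572.  -314.7  203.2] res [1.8 1.8]
handle [532.1 395.2 133.6] res [0.9 0.9]
b-x+y [ 502.9  444.2 -289.5] res [87.5 87.5]
b-x-y [ 391.4  316.2 -157.7] res [96.1 96.1]
b+x-y [540.9 283.5 271.8] res [63. 63.]
bx+y? [627.2 376.9 233.4] res [64. 64.]
plA+y [581.  374.5 148.1] res [6.1 6.1]
plA-y [600.4 288.3 140.9] res [2.8 2.8]
plB+y [487.5 356.4 143.2] res [3.5 3.5]
plB-y [502.9 271.9 138.3] res [3.8 3.8]
p0base [608.  -48.2 207.4] res [2.9 2.9]
p0tip [535.1 -59.4 214.1] res [2.1 2.1]
p1base [ 623.1 -172.6  208.8] res [2.7 2.7]
p1tip [ 552.4 -186.4  208.6] res [0.1 0.1]
p2base [ 639.5 -297.6  204.1] res [4. 4.]
p2tip [ 572.  -314.7  203.2] res [1.8 1.8]
handle [532.1 395.2 133.6] res [0.9 0.9]
b-x+y [ 502.9  444.2 -289.5] res [87.5 87.5]
b-x-y [ 391.4  316.2 -157.7] res [96.1 96.1]
b+x-y [540.9 283.5 271.8] res [63. 63.]
bx+y? [627.2 376.9 233.4] res [64. 64.]
plA+y [581.  374.5 148.1] res [6.1 6.1]
plA-y [600.4 288.3 140.9] res [2.8 2.8]
plB+y [487.5 356.4 143.2] res [3.5 3.5]
plB-y [502.9 271.9 138.3] res [3.8 3.8]
(323, 200) [ 0.554 -0.015  0.   ]
(260, 262) [0.354 0.189 0.   ]
(475, 262) [ 0.353 -0.497  0.   ]
(310, 110) [0.863 0.023 0.   ]
```

```bash
python3 - <<'E' | tail -9
from m1 import *
q=[T(n,a,b,*C) for n,a,b in [('+x+y',(65,285),(287,563)),('+x-y',(385,253),(80,303)),('-x-y',(418,600),(360,105)),('-x+y',(90,635),(570,337))]]
for p in [(65,285),(385,253),(418,600),(90,635)]: print(onz(Kt,Wt,f(p,165,120),0.01).round(4))
q=[onz(Kt,Wt,f(p,165,120),0.01) for p in [(65,285),(385,253),(418,600),(90,635)]]
print(np.mean(q,0), np.degrees(np.arctan2(q[0][0]-q[1][0],q[0][1]-q[1][1])),np.degrees(np.arctan2(q[0][1]-q[3][1],q[0][0]-q[3][0])),np.linalg.norm(q[0]-q[1]),np.linalg.norm(q[0]-q[3]))
E
```

```text
+x+y [627.1 459.5  10.3] res [2.7 2.7]
+x-y [649.3 252.2   8.2] res [2.8 2.8]
-x-y [421.6 229.3   7.8] res [3.3 3.3]
-x+y [400.3 435.5   9.2] res [2. 2.]
[0.6292 0.4576 0.01  ]
[0.651  0.2502 0.01  ]
[0.4238 0.2269 0.01  ]
[0.4016 0.4339 0.01  ]
[0.52638578 0.34214812 0.01      ] -5.995670329956473 5.955913793713615 0.2085744144273285 0.22875923018720742
```

Emit:
drive_tool(targets=[0,0,9.6,0,0,-12,1,0,0,9.6,0,0,-12,1,0,0,9.6,0,0,-12,1,0,0,9.6,0,0,-12,1,0,0,9.6,0,0,-12,1,0,0,9.6,0,0,-10,1,0,0,0,-39,47,0,1,0,0,0,-39,47,0,1,0,0,0,-39,47,0,1,0,0,0,-39,47,0,1,0,0,0,-39,47,0,1,0,0,0,-39,47,0,1])

```text
clock: 1.65
position: [0.5325, 0.3587, 0.301]
ee_rot: [-0.0, 0.636, 0.772, -0.0]
contact_force: [-0.1, 0.2, -1.4]
width: 0.0857
```

```bash
python3 - <<'E'
from h import *
s=get_state(); im=get_image('wrist'); cv2.imwrite('pics/w1.png',im[:,:,::-1]); np.save('w1.npy',T_tool(s)); print(s['position'],q2R(s['ee_rot']).round(3),s['qpos'].round(3),s['clock'])
E
```

```text
[0.53249826 0.35869969 0.30101586] [[-0.191  0.982 -0.   ]
 [ 0.982  0.191  0.   ]
 [ 0.    -0.    -1.   ]] [0.484 0.353 1.222 0.    1.567 0.292] 1.65
```

View pics/w1.png

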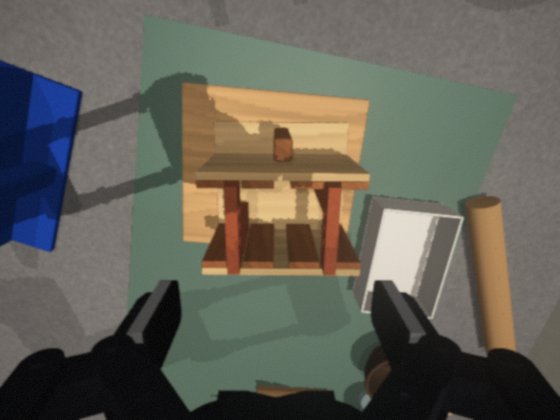

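```bash
python3 - <<'E'
from h import *
crop('pics/w1.png','pics/w1c.png',170,75,390,285,3) 
E
```

```text
(no output)
```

View pics/w1c.png

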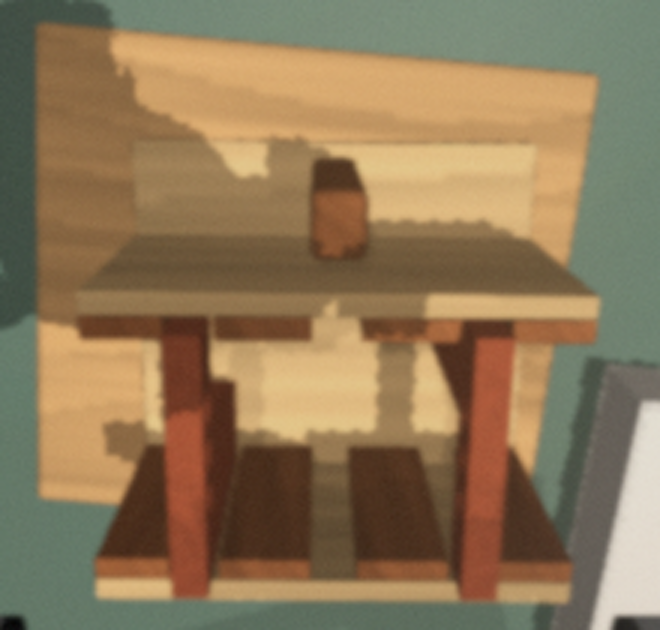

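```bash
cat > m2.py <<'E'
from h import *
K=calibration('wrist')['mtx']; W=np.linalg.inv(np.load('w1.npy')@calibration('wrist')['hand_eye'])
g=lambda u,v:((u+.5)/3-.5+170,(v+.5)/3-.5+75)
Kt,Wt=cam('top'); Ks,Ws=cam('scene')
f=lambda u,x0,y0,k=5:((u[0]+.5)/k-.5+x0,(u[1]+.5)/k-.5+y0)
if __name__=='__main__':
    print('handle z.13',onz(K,W,g(341,224),.13))
    print('handle tri',tri([(K,W,g(341,224)),(Kt,Wt,f((125,393),165,120)),(Ks,Ws,f((368,318),240,220))]))
    for n,p,z in [('plB+y',(187,318),.146),('plB-y',(189,597),.146),('plA+y',(493,322),.146),('plA-y',(480,597),.146),('cheek+y L',(80,292),.13),('cheek+y R',(598,297),.13),('cheek-y L',(97,597),.13),('cheek-y R',(570,600),.13),('floor+yL',(138,145),.018),('floor+yR',(533,148),.018)]:
        print(n,onz(K,W,g(*p),z).round(4))
E
python3 m2.py
```

```text
handle z.13 [0.53218916 0.39717003 0.13      ]
handle tri (array([0.53210586, 0.39597259, 0.13283265]), [np.float64(0.001588685431173181), np.float64(0.0015339453238449106), np.float64(0.0008856352839823332)])
plB+y [0.4914 0.3629 0.146 ]
plB-y [0.5063 0.269  0.146 ]
plA+y [0.5823 0.3794 0.146 ]
plA-y [0.6012 0.2875 0.146 ]
cheek+y L [0.4557 0.3605 0.13  ]
cheek+y R [0.6163 0.3903 0.13  ]
cheek-y L [0.4741 0.2535 0.13  ]
cheek-y R [0.6371 0.2841 0.13  ]
floor+yL [0.4502 0.3966 0.018 ]
floor+yR [0.6086 0.4263 0.018 ]
```

Emit:
drive_tool(targets=[0,0,0,37,7,0,0.6,0,0,0,0,0,40,0.6,0,0,0,0,0,50,0.6,0,0,0,0,0,50,0.6,0,0,0,0,0,0,0.6,0,0,0,0,0,0,0.6], grip_force=100)

```text
clock: 2.45
position: [0.5318, 0.3982, 0.1631]
ee_rot: [0.0, 0.636, 0.772, 0.001]
contact_force: [0.7, 0.0, 1.0]
width: 0.0512
```

```bash
python3 - <<'E'
from h import *
s=get_state(); im=get_image('wrist'); cv2.imwrite('pics/w2.png',im[:,:,::-1]); np.save('w2.npy',T_tool(s)); print(s['position'],s['contact_force'],s['width'],s['clock'])
E
```

```text
[0.53181541 0.39824034 0.16306546] [0.73041204 0.00783464 0.98654261] 0.05115525521210424 2.45
```

View pics/w2.png

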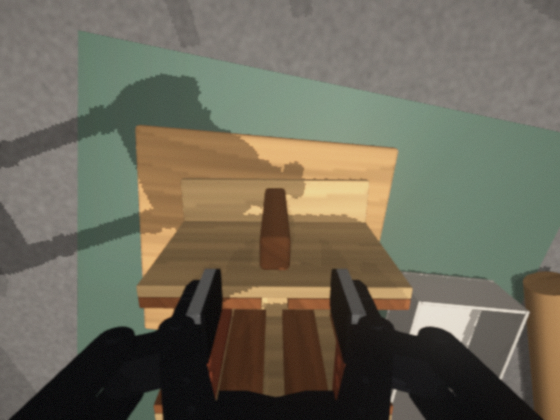

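```bash
python3 - <<'E'
from h import *
T=np.load('w2.npy'); W=np.linalg.inv(T@calibration('wrist')['hand_eye']); K=calibration('wrist')['mtx']
p=onz(K,W,(275.5,251),.13); print(p, T[:3,:3].T@(p-T[:3,3])*1000)
E
```

```text
[0.53176065 0.39880167 0.13      ] [ 5.30580053e-01 -3.21275896e-02  3.30659939e+01]
```

Emit:
drive_tool(targets=[0,0,0,0,0,30,0.6,0,0,0,0,0,30,0.6,0,0,0,0,0,16,0.6,0,0,0,0,0,0,0.6,0,0,0,0,0,0,0.1,0,0,0,0,0,0,0.1,0,0,0,0,0,0,0.1,0,0,0,0,0,0,0.1], grip_force=110)

```text
clock: 3.5
position: [0.5315, 0.3981, 0.0872]
ee_rot: [0.0, 0.636, 0.772, 0.001]
contact_force: [-0.7, -0.3, 6.1]
width: 0.0167
```

Emit:
drive_tool(targets=[0,0,0,-6,-1.2,0,0.1,0,0,0,-12,-2.3,0,0.1,0,0,0,-12,-2.3,0,0.1,0,0,0,-12,-2.3,0,0.1,0,0,0,-12,-2.3,0,0.1,0,0,0,-12,-2.3,0,0.1,0,0,0,-12,-2.3,0,0.1,0,0,0,0,0,0,0.1])

```text
clock: 4.5
position: [0.5325, 0.3193, 0.0873]
ee_rot: [0.0, 0.636, 0.771, 0.003]
contact_force: [0.6, 4.4, 5.7]
width: 0.0168
```

```bash
cat > snap.py <<'E'
from h import *
import sys
n=sys.argv[1]; c=sys.argv[2]
s=get_state(); im=get_image(c)[:,:,::-1]; cv2.imwrite(f'pics/{n}.png',im)
np.save(f'{n}.npy',T_tool(s)); print(s['position'].round(4),s['contact_force'].round(1),s['moment'].round(2),round(s['width'],4),s['clock'])
if len(sys.argv)>3:
    x0,y0,x1,y1,k=map(int,sys.argv[3:8]); crop(f'pics/{n}.png',f'pics/{n}.png',x0,y0,x1,y1,k)
E
python3 snap.py s3 scene 200 190 360 310 5
```

```text
[0.5325 0.3193 0.0873] [0.6 4.4 5.7] [ 0.28  0.38 -0.07] 0.0168 4.5
```

View pics/s3.png

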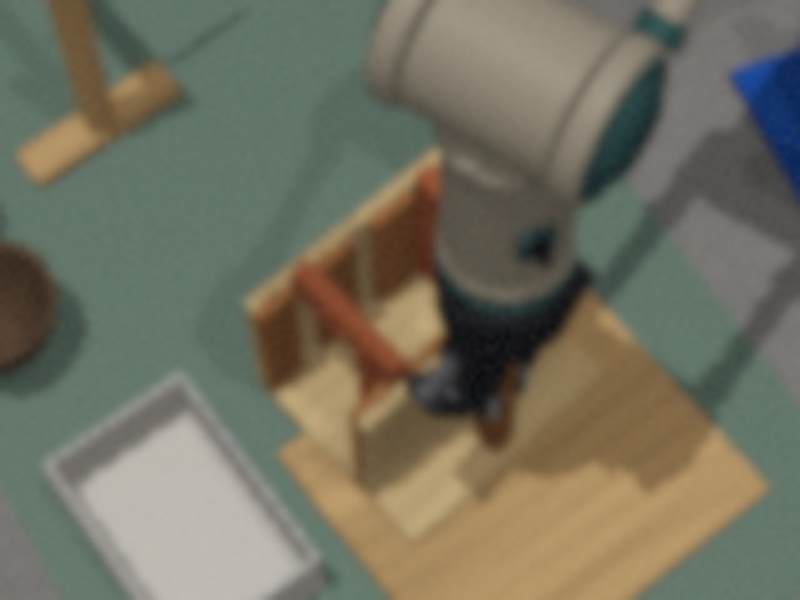

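Emit:
drive_tool(targets=[0,0,0,-12,-2.3,0,0.1,0,0,0,-12,-2.3,0,0.1,0,0,0,-12,-2.3,0,0.1,0,0,0,-12,-2.3,0,0.1,0,0,0,-12,-2.3,0,0.1,0,0,0,-12,-2.3,0,0.1,0,0,0,-12,-2.3,0,0.1,0,0,0,-10,-2,0,0.1,0,0,0,0,0,0,0.1])

```text
clock: 5.68
position: [0.5328, 0.2231, 0.0867]
ee_rot: [0.001, 0.636, 0.772, 0.002]
contact_force: [-0.0, 4.3, 5.3]
width: 0.017
```

```bash
python3 snap.py s4 scene 200 190 360 310 5; python3 snap.py t4 top 200 120 320 240 5
```

```text
[0.5328 0.2231 0.0867] [-0.   4.3  5.3] [ 0.06 -0.18  0.1 ] 0.017 5.675
[0.5328 0.2232 0.0866] [1.5 3.7 5.2] [ 0.07 -0.18  0.04] 0.0164 5.725
```

View pics/s4.png

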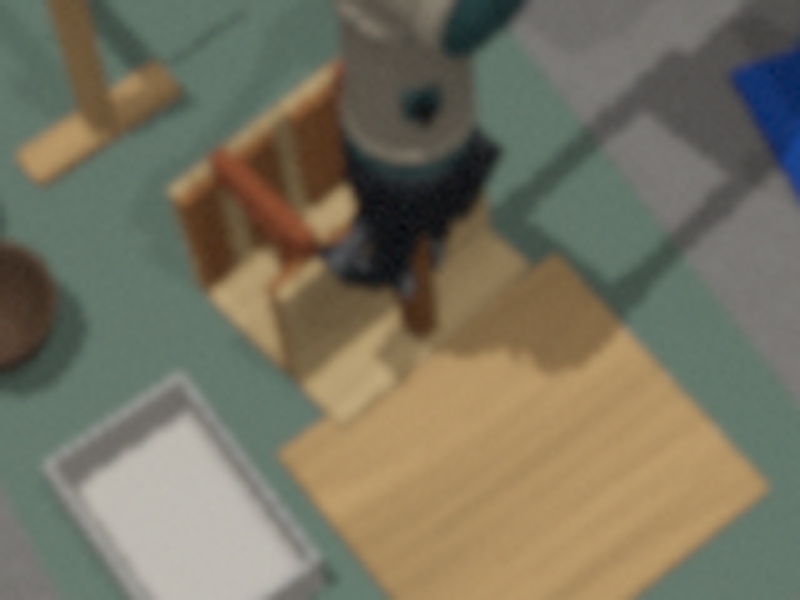

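View pics/t4.png

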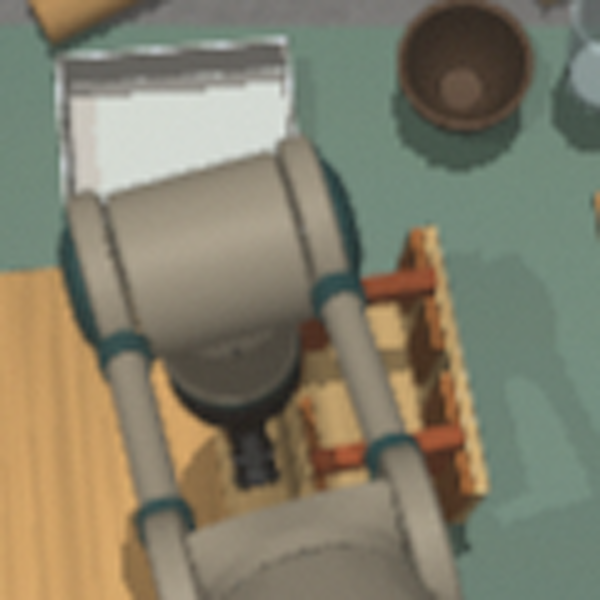

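Emit:
drive_tool(targets=[0,0,0,-11,-2,0,0.1,0,0,0,-11,-2,0,0.1,0,0,0,-4,-0.8,0,0.1,0,0,0,-3,-0.6,2,0.1,0,0,0,-3,-0.6,3,0.1,0,0,0,-3,-0.6,3,0.1,0,0,0,-3,-0.6,1,0.1,0,0,0,0,0,0,0.1])

```text
clock: 6.78
position: [0.5329, 0.1859, 0.078]
ee_rot: [0.0, 0.636, 0.772, 0.003]
contact_force: [0.8, 8.3, 10.2]
width: 0.0165
```

```bash
python3 snap.py s5 scene 200 190 360 310 5
```

```text
[0.5329 0.1859 0.078 ] [ 0.8  8.3 10.2] [0.37 0.03 0.07] 0.0165 6.775
```

View pics/s5.png

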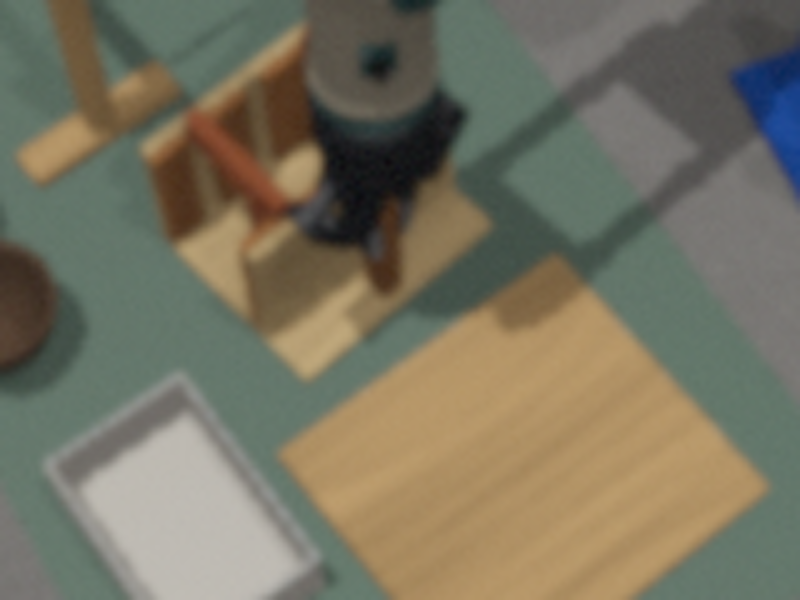

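Emit:
drive_tool(targets=[0,0,0,0,0,1,0.1,0,0,0,0,0,0,0.5,0,0,0,0,0,0,0.5,0,0,0,0,0,-10,0.5,0,0,0,0,0,-40,0.5,0,0,0,0,0,-60,0.5,0,0,0,0,0,-60,0.5,0,0,0,-20,0,-52,0.4,0,0,0,-20,0,0,0.4,0,0,0,0,0,0,0.4], grip_force=40)

```text
clock: 8.07
position: [0.5389, 0.1431, 0.297]
ee_rot: [-0.0, 0.637, 0.771, -0.0]
contact_force: [-1.0, 0.1, -0.8]
width: 0.0343
```

```bash
python3 snap.py w6 wrist; python3 snap.py s6 scene 200 190 360 310 5;
```

```text
[0.5389 0.1431 0.297 ] [-1.   0.1 -0.8] [0.03 0.01 0.01] 0.0343 8.075
[0.5383 0.1439 0.2961] [ 0.4 -0.2 -0.6] [-0.02 -0.03  0.05] 0.0343 8.125
```

View pics/w6.png

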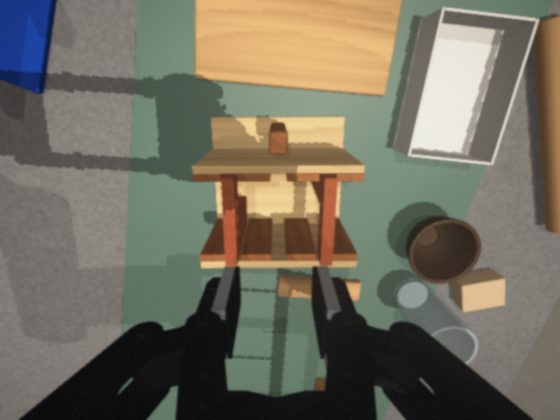

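View pics/s6.png

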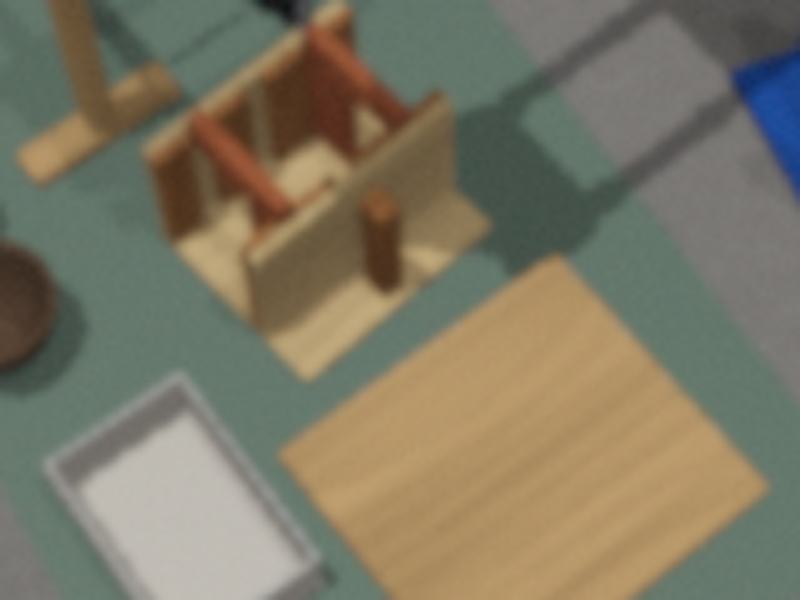

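```bash
python3 - <<'E'
from h import *
crop('pics/w6.png','pics/w6c.png',180,105,380,275,4)
E
```

View pics/w6c.png

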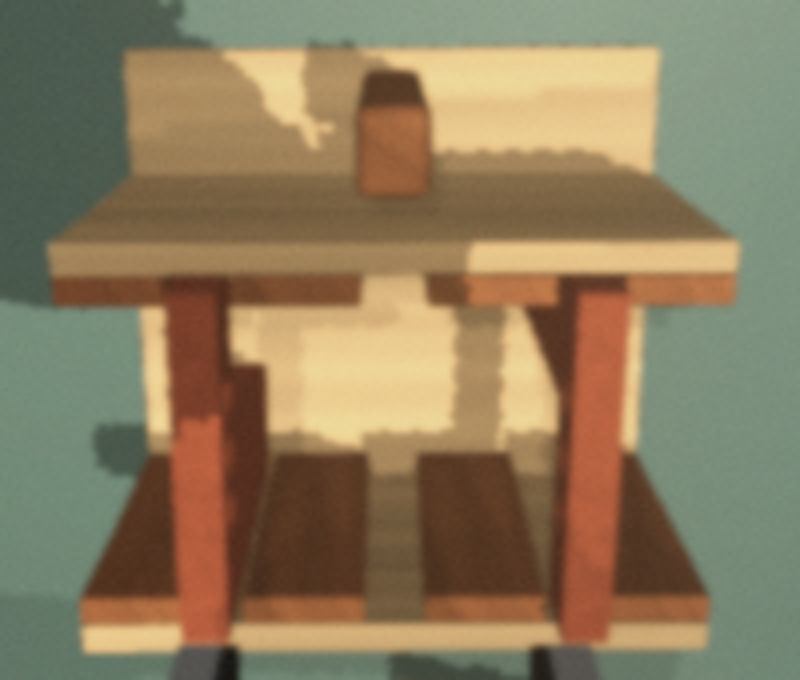

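```bash
cat > m3.py <<'E'
from h import *
n='w6'
T=np.load(n+'.npy'); W=np.linalg.inv(T@calibration('wrist')['hand_eye']); K=calibration('wrist')['mtx']
g=lambda u,v:((u+.5)/4-.5+180,(v+.5)/4-.5+105)
P={}
for k,p,z in [('b+',(197,280),.136),('b-',(206,641),.136),('a+',(601,282),.136),('a-',(585,641),.136),('h',(393,151),.120),('hl',(358,151),.12),('hr',(428,151),.12)]:
    P[k]=onz(K,W,g(*p),z); print(k,P[k].round(4))
for k in 'ab':
    m=(P[k+'+']+P[k+'-'])/2; d=P[k+'+']-P[k+'-']; print(k,'mid',m.round(4),'len',np.linalg.norm(d),'yaw',np.degrees(np.arctan2(-d[0],d[1])),'tool frame',(T[:3,:3].T@(m-T[:3,3])*1000).round(1))
# two-view height check with scene
Ks,Ws=cam('scene'); f=lambda u,v:((u+.5)/5-.5+200,(v+.5)/5-.5+190)
for k,p in [('a+',(280,210)),('a-',(203,117)),('b+',(403,115)),('b-',(320,30)),('h',(381,204))]:
    x,r=tri([(Ks,Ws,f(*p)),(K,W,{'a+':g(601,282),'a-':g(585,641),'b+':g(197,280),'b-':g(206,641),'h':g(393,151)}[k])]); print(k,(x*1000).round(1),np.round(r,4))
E
python3 m3.py
```

```text
b+ [0.4936 0.1508 0.136 ]
b- [0.5092 0.0594 0.136 ]
a+ [0.5847 0.1679 0.136 ]
a- [0.603  0.0775 0.136 ]
h [0.5327 0.186  0.12  ]
hl [0.5246 0.1844 0.12  ]
hr [0.5407 0.1875 0.12  ]
a mid [0.5939 0.1227 0.136 ] len 0.09223098809390573 yaw 11.431907234551218 tool frame [-30.4  50.2 161. ]
b mid [0.5014 0.1051 0.136 ] len 0.092737421448043 yaw 9.694859237492556 tool frame [-30.2 -43.9 161.1]
a+ [586.2 166.2 132.4] [0.0012 0.0012]
a- [598.5  88.1 149.4] [0.0037 0.0037]
b+ [493.7 154.3 147. ] [0.0012 0.0012]
b- [510.2  81.2 167. ] [0.0041 0.0041]
h [531.1 187.4 120.8] [0.0019 0.0019]
```

Emit:
drive_tool(targets=[0,0,0,-21,-44,0,0.4,0,0,0,0,0,50,0.4,0,0,0,0,0,50,0.4,0,0,0,0,0,30,0.4,0,0,0,0,0,0,0.4,0,0,0,0,0,0,0.4])

```text
clock: 8.93
position: [0.5005, 0.1158, 0.1678]
ee_rot: [0.0, 0.636, 0.772, 0.0]
contact_force: [-0.1, 1.1, 0.6]
width: 0.0346
```

```bash
python3 snap.py w7 wrist
```

```text
[0.5005 0.1158 0.1678] [-0.1  1.1  0.6] [-0.01  0.01  0.01] 0.0346 8.925
```

View pics/w7.png

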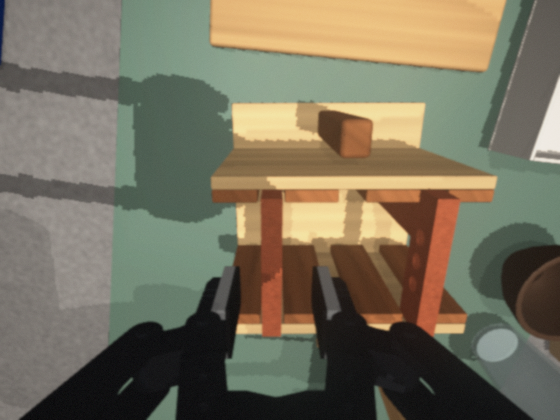

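Emit:
drive_tool(targets=[0,0,0,0,0,30,0.4,0,0,0,0,0,25,0.4,0,0,0,0,0,8,0.4,0,0,0,0,0,0,0.4,0,0,0,0,0,0,0.02,0,0,0,0,0,0,0.02,0,0,0,0,0,0,0.02,0,0,0,0,0,0,0.02], grip_force=50)

```text
clock: 9.98
position: [0.4999, 0.1154, 0.1056]
ee_rot: [0.0, 0.636, 0.772, 0.0]
contact_force: [-2.8, -0.4, 6.3]
width: 0.0114
```

Emit:
drive_tool(targets=[0,0,0,0,0,-10,0.02,0,0,0,0,0,-25,0.02,0,0,0,0,0,-30,0.02,0,0,0,0,0,-35,0.02,0,0,0,0,0,-35,0.02,0,0,0,0,0,-35,0.02,0,0,0,0,0,0,0.02,0,0,0,0,0,0,0.02])

```text
clock: 10.98
position: [0.4993, 0.1154, 0.2735]
ee_rot: [-0.0, 0.636, 0.772, -0.0]
contact_force: [0.2, 0.9, -2.2]
width: 0.0112
```

```bash
python3 snap.py w8 wrist;python3 snap.py s8 scene; python3 - <<'E'
from h import *
crop('pics/s8.png','pics/s8c.png',160,60,360,280,3)
E
```

```text
[0.4993 0.1154 0.2735] [ 0.2  0.9 -2.2] [0.05 0.01 0.01] 0.0112 10.975
[0.499  0.1153 0.2729] [ 0.4  0.6 -1.7] [0.03 0.03 0.03] 0.011 11.025
```

View pics/w8.png

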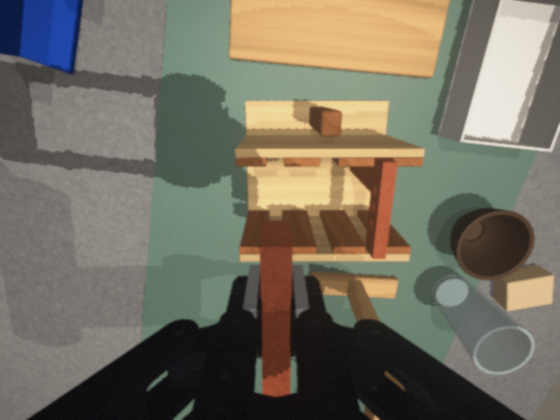

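View pics/s8c.png

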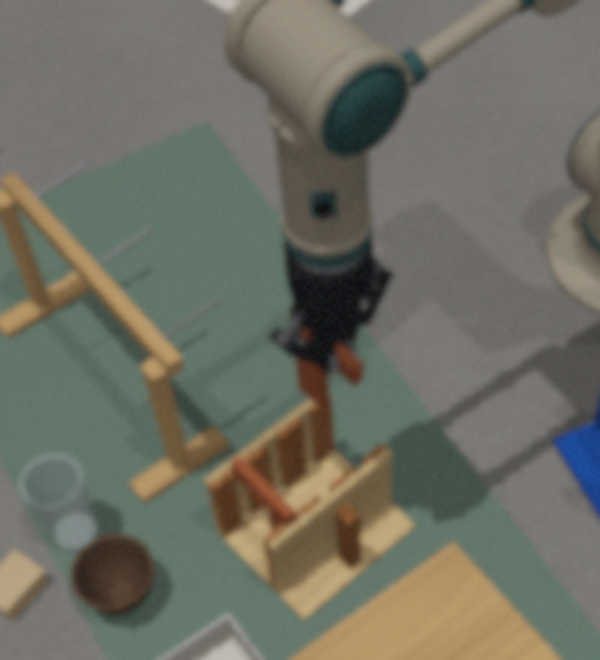

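```bash
python3 - <<'E'
from h import *
c=calibration('wrist'); W=np.linalg.inv(c['hand_eye']); K=c['mtx']
for p in [(34.6,0,-30.4),(-55.4,0,-30.4),(34.6,6,-30.4),(34.6,-6,-30.4)]: print(p,proj(K,W,np.array(p)/1000).round(1))
crop('pics/w8.png','pics/w8c.png',220,190,340,420,3) 
E
```

```text
(34.6, 0, -30.4) [[275.5 242.2]]
(-55.4, 0, -30.4) [[275.5 424.8]]
(34.6, 6, -30.4) [[292.  242.2]]
(34.6, -6, -30.4) [[259.  242.2]]
```

View pics/w8c.png

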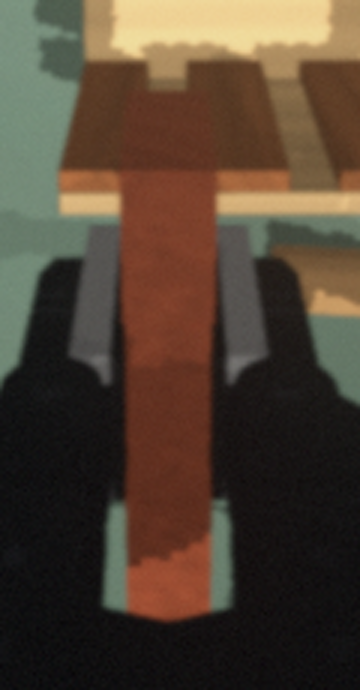

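```bash
python3 - <<'E'
from h import *
c=calibration('wrist'); W=np.linalg.inv(c['hand_eye']); K=c['mtx']
print(proj(K,W,np.array([[34.6,0,-2.4],[34.6,0,-30.4]])/1000))
im=cv2.imread('pics/w8.png').astype(int); p=im[212:300,268:284].mean(1).round(0).astype(int)
for i in range(0,60): print(212+i,p[i],end=' ')
E
```

```text
[[275.50879599 216.11648564]
 [275.46277135 242.21260745]]
212 [ 84 124 155] 213 [ 83 123 155] 214 [ 82 121 153] 215 [ 77 114 144] 216 [ 68 101 128] 217 [ 63  93 118] 218 [ 61  91 117] 219 [ 57  85 114] 220 [ 47  70 105] 221 [39 58 97] 222 [37 55 95] 223 [37 55 96] 224 [37 54 96] 225 [36 54 94] 226 [36 53 94] 227 [36 54 95] 228 [36 54 95] 229 [36 54 96] 230 [37 54 96] 231 [37 54 96] 232 [36 53 95] 233 [35 52 94] 234 [36 52 94] 235 [35 52 94] 236 [35 52 94] 237 [35 52 94] 238 [35 52 95] 239 [36 52 95] 240 [34 51 94] 241 [34 51 93] 242 [35 51 92] 243 [34 50 91] 244 [34 50 90] 245 [34 50 92] 246 [ 36  54 101] 247 [ 40  61 116] 248 [ 43  64 122] 249 [ 43  64 122] 250 [ 43  63 122] 251 [ 43  64 124] 252 [ 44  65 125] 253 [ 44  66 126] 254 [ 43  65 125] 255 [ 44  66 126] 256 [ 43  65 125] 257 [ 44  65 125] 258 [ 42  64 124] 259 [ 43  64 124] 260 [ 43  64 124] 261 [ 43  64 124] 262 [ 44  65 126] 263 [ 43  64 125] 264 [ 43  65 125] 265 [ 43  63 123] 266 [ 42  62 122] 267 [ 42  62 122] 268 [ 43  64 124] 269 [ 43  64 125] 270 [ 43  64 124] 271 [ 42  63 124]
```

```bash
python3 - <<'E'
from h import *
from scipy.optimize import fsolve
c=calibration('wrist'); W=np.linalg.inv(c['hand_eye']); K=c['mtx']
F=lambda v:[proj(K,W,np.array([v[0],0,v[1]])/1000)[0,1]-246.2, proj(K,W,np.array([v[0],0,v[1]+28])/1000)[0,1]-220]
print(fsolve(F,[34,-30]))
F=lambda v:[proj(K,W,np.array([v[0],0,-30.4])/1000)[0,1]-246.2]
print(fsolve(F,[34]))
F=lambda v:[proj(K,W,np.array([v[0],0,-2.4])/1000)[0,1]-220]
print(fsolve(F,[34]))
E
```

```text
[ 31.77820134 -27.7461808 ]
[33.00984774]
[32.76849661]
```

Emit:
drive_tool(targets=[0,0,0,0,0,-33,0.02,0,0,0,0,0,-33,0.02,0,0,0,-30,-6,0,0.02,0,0,0,-47,-9,0,0.02,0,0,0,-47,-9,0,0.02,0,0,0,-47,-9,0,0.02,0,0,0,-47,-9,0,0.02,0,0,0,-47,-9,0,0.02,0,0,0,-47,-9,0,0.02,0,0,0,-46,-9,0,0.02,0,0,0,0,0,0,0.02,0,0,0,0,0,0,0.02])

```text
clock: 12.58
position: [0.5004, -0.2487, 0.3389]
ee_rot: [-0.002, 0.636, 0.772, 0.0]
contact_force: [0.1, 1.4, -2.0]
width: 0.0113
```

```bash
python3 snap.py w9 wrist;python3 snap.py s9 scene
```

```text
[ 0.5004 -0.2487  0.3389] [ 0.1  1.4 -2. ] [ 0.01 -0.03 -0.03] 0.0113 12.575
[ 0.5005 -0.2482  0.3393] [-0.1  0.2 -1. ] [0.04 0.02 0.04] 0.0113 12.625
```

View pics/w9.png

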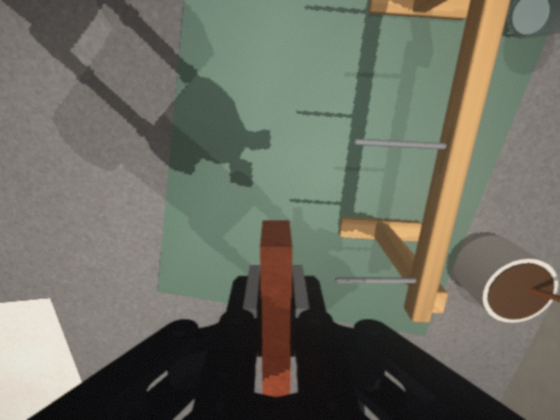

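View pics/s9.png

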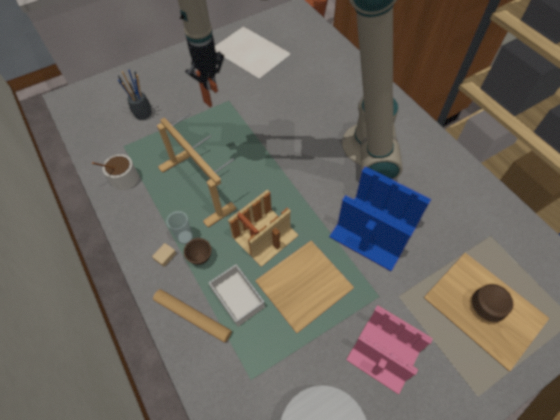

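```bash
python3 - <<'E'
from h import *
crop('pics/w9.png','pics/w9c.png',325,120,455,300,4)
E
```

```text
(no output)
```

View pics/w9c.png

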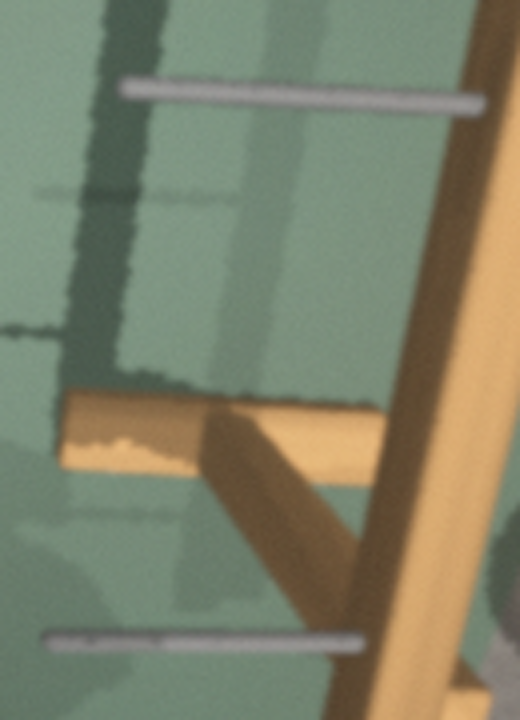

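```bash
cat > m4.py <<'E'
from m1 import *
Tw=np.load('w9.npy'); W=np.linalg.inv(Tw@calibration('wrist')['hand_eye']); K=calibration('wrist')['mtx']
g=lambda u,v:((u+.5)/4-.5+325,(v+.5)/4-.5+120)
print('----')
D={'p1tip':((121,88),(468,283),(350,128),.208),'p1base':((484,104),(441,157),(265,188),.2),'p2tip':((43,643),(688,254),(238,22),.208),'p2base':((365,642),(658,130),(165,80),.2)}
for k,(w,t,s,z) in D.items():
    a=onz(K,W,g(*w),z); b,r=tri([(K,W,g(*w)),(Kt,Wt,f(t,300,130))]); c,r2=tri([(K,W,g(*w)),(Kt,Wt,f(t,300,130)),(Ks,Ws,f(s,140,110))])
    print(k,(a*1000).round(1),(b*1000).round(1),(c*1000).round(1),np.round(np.array(r2)*1000,1), 'top@z',(onz(Kt,Wt,f(t,300,130),z)*1000).round(1))
E
python3 m4.py | sed -n '/----/,$p'
```

```text
----
p1tip [ 552.9 -187.2  208. ] [ 553.4 -187.4  205.1] [ 552.6 -186.8  208.2] [0.4 0.3 0.2] top@z [ 552.5 -186.5  208. ]
p1base [ 629.3 -176.6  200. ] [ 627.2 -176.2  203.5] [ 623.8 -174.4  207.6] [2.4 1.8 3.8] top@z [ 627.9 -176.9  200. ]
p2tip [ 568.8 -312.7  208. ] [ 567.5 -309.4  213.7] [ 571.6 -315.6  201.9] [1.  1.8 2. ] top@z [ 569.4 -311.5  208. ]
p2base [ 646.1 -302.   200. ] [ 642.1 -299.1  206.8] [ 640.  -296.9  206.8] [2.3 3.  5.2] top@z [ 644.1 -302.1  200. ]
```

Emit:
drive_tool(targets=[0,0,3.4,0,0,0,0.02,0,0,0,40,12,0,0.02,0,0,0,41,12,0,0.02,0,0,0,0,0,30,0.02,0,0,0,0,0,40,0.02,0,0,0,0,0,40,0.02,0,0,0,0,0,20,0.02,0,0,0,0,0,10,0.02,0,0,0,0,0,0,0.02,0,0,0,0,0,0,0.02])

```text
clock: 13.92
position: [0.5146, -0.1658, 0.2015]
ee_rot: [0.001, 0.658, 0.753, 0.0]
contact_force: [-0.8, -0.0, -1.2]
width: 0.0114
```

```bash
python3 snap.py w10 wrist;python3 snap.py s10 scene 140 80 260 220 4; python3 snap.py t10 top 300 110 460 230 5; python3 -c "
from h import *
print(q2R(get_state()['ee_rot']).round(3))"
```

```text
[ 0.5146 -0.1658  0.2015] [-0.8 -0.  -1.2] [ 0.03 -0.01  0.  ] 0.0114 13.925
[ 0.5146 -0.1659  0.2015] [ 0.1 -0.  -2.2] [ 0.04  0.02 -0.05] 0.0114 13.975
[ 0.5145 -0.1659  0.2015] [-0.1 -0.  -1.6] [0.06 0.04 0.01] 0.0114 14.025
[[-0.133  0.991  0.002]
 [ 0.991  0.133 -0.001]
 [-0.001  0.002 -1.   ]]
```

View pics/w10.png

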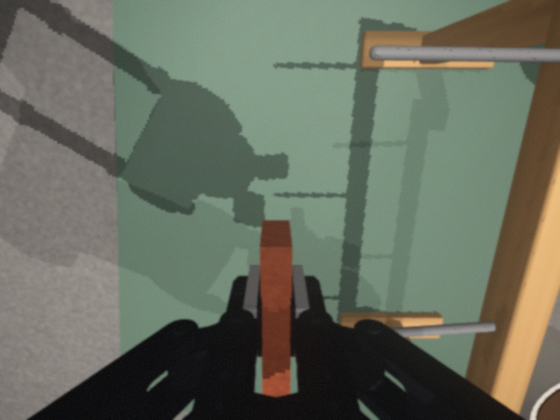

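View pics/s10.png

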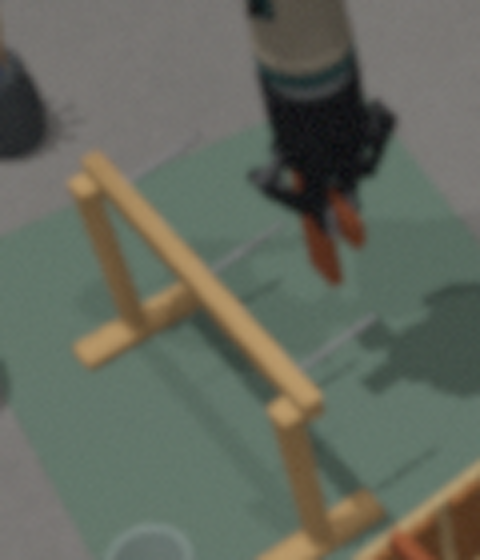

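View pics/t10.png

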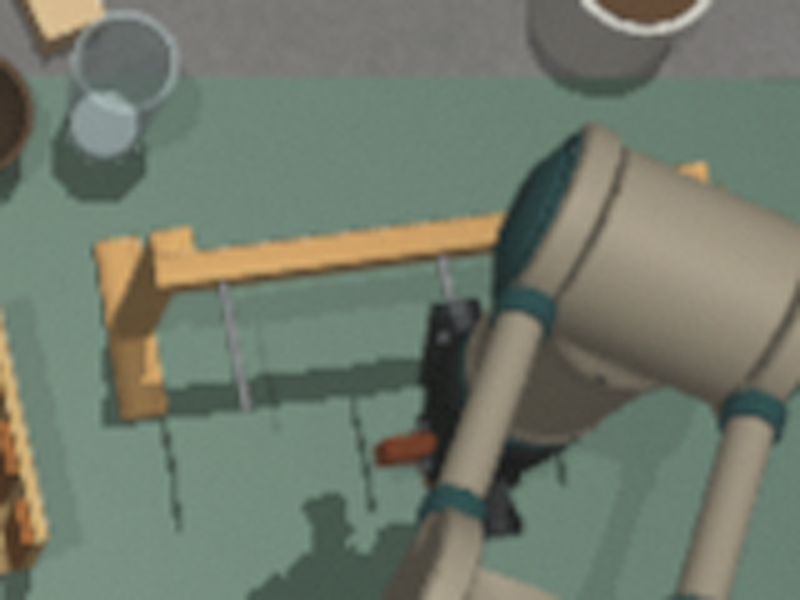

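```bash
python3 - <<'E'
from h import *
T=np.load('w10.npy'); W=np.linalg.inv(T@calibration('wrist')['hand_eye']); K=calibration('wrist')['mtx']
t=np.array([.5527,-.187,.208]); b=np.array([.628,-.1768,.2])
print(proj(K,W,[t,(t+b)/2,t*.25+b*.75,b]).round(1))
print('hole tool->world',T@np.array([-.0275,0,-.0164,1]))
print('peg0 tip@.208',onz(K,W,(372.5,52.5),.208))
crop('pics/w10.png','pics/w10c.png',340,280,520,360,4)
E
```

```text
[[346.8 335.5]
 [421.  330. ]
 [456.8 327.3]
 [491.9 324.7]]
hole tool->world [ 0.51824398 -0.19301054  0.21793136  1.        ]
peg0 tip@.208 [ 0.53652631 -0.0620415   0.208     ]
```

View pics/w10c.png

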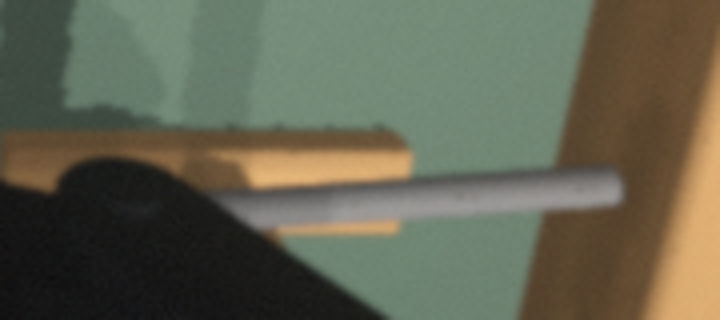

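```bash
python3 - <<'E'
from h import *
K=calibration('wrist')['mtx']; H=calibration('wrist')['hand_eye']
W9=np.linalg.inv(np.load('w9.npy')@H);W10=np.linalg.inv(np.load('w10.npy')@H)
g9=lambda u,v:((u+.5)/4-.5+325,(v+.5)/4-.5+120)
g10=lambda u,v:((u+.5)/4-.5+340,(v+.5)/4-.5+280)
print(tri([(K,W9,g9(484,104)),(K,W10,g10(622,187))]))
E
```

```text
(array([ 0.62854732, -0.17652757,  0.20158386]), [np.float64(6.712518614898026e-05), np.float64(6.712518614879158e-05)])
```

Emit:
drive_tool(targets=[0,0,0,0.5,0,10,0.02,0,0,0,0,12,0,0.02,0,0,0,0,10,0,0.02,0,0,0,0,0,0,0.02,0,0,0,0,0,0,0.02])

```text
clock: 14.7
position: [0.5356, -0.1622, 0.1902]
ee_rot: [-0.0, 0.658, 0.753, -0.0]
contact_force: [-0.8, 0.0, -1.9]
width: 0.0114
```

```bash
python3 snap.py w11 wrist; python3 snap.py s11 scene 180 90 260 170 7; python3 - <<'E'
from h import *
T=T_tool(); print(T@np.array([-.0275,0,-.0164,1]))
Ks,Ws=cam('scene')
t=np.array([.5527,-.1875,.208]); b=np.array([.628,-.1773,.2])
h=(T@np.array([-.0275,0,-.0164,1]))[:3]
print((proj(Ks,Ws,[t,b,h])-[180,90])*7+3)
E
```

```text
[ 0.5356 -0.1622  0.1902] [-0.8  0.  -1.9] [ 0.08  0.02 -0.03] 0.0114 14.7
[ 0.5354 -0.1622  0.1902] [ 0.1  0.  -1. ] [ 0.02  0.01 -0.01] 0.0119 14.75
[ 0.53903388 -0.18948163  0.20668481  1.        ]
[[208.94970306 318.99328439]
 [ 75.12849992 411.35388512]
 [233.63760527 306.2928102 ]]
```

View pics/s11.png

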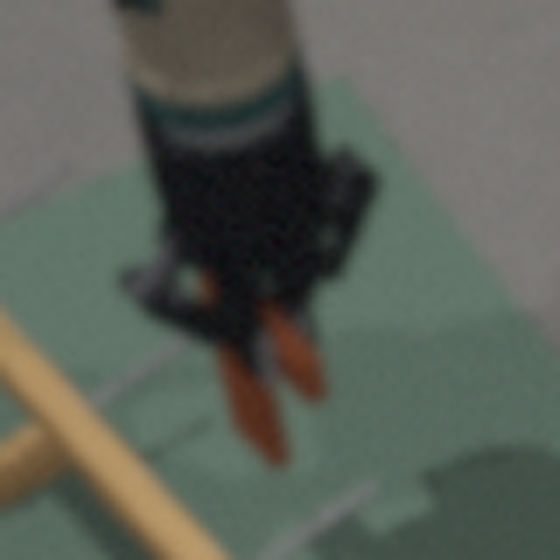

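View pics/w11.png

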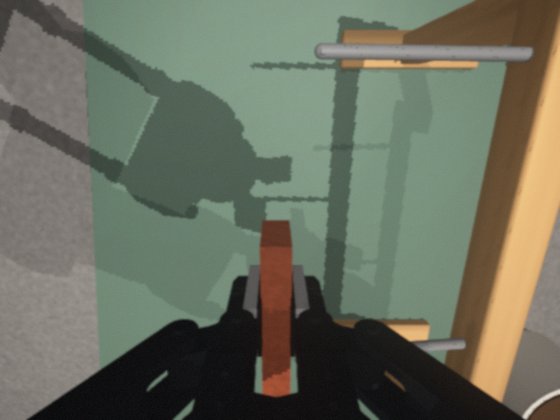

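Emit:
drive_tool(targets=[0,0,0,0,0,-1.2,0.02,0,0,0,0,6,0,0.02,0,0,0,0,5,0,0.02,0,0,0,0,5,0.3,0.02,0,0,0,0,5,0.5,0.02,0,0,0,0,5,0.5,0.02,0,0,0,0,0,0,0.02])

```text
clock: 15.68
position: [0.5617, -0.1588, 0.19]
ee_rot: [-0.0, 0.658, 0.753, 0.0]
contact_force: [-0.1, 0.4, -2.4]
width: 0.0112
```

```bash
python3 snap.py s12 scene 180 90 260 170 7; python3 snap.py w12 wrist; python3 - <<'E'
from h import *
T=T_tool(); print(T@np.array([-.0275,0,-.0164,1]))
E
```

```text
[ 0.5617 -0.1588  0.19  ] [-0.1  0.4 -2.4] [ 0.05  0.04 -0.05] 0.0112 15.675
[ 0.5614 -0.1588  0.19  ] [ 0.2 -0.4 -2.3] [0.07 0.01 0.  ] 0.0112 15.725
[ 0.56490082 -0.18605346  0.20646067  1.        ]
```

View pics/s12.png

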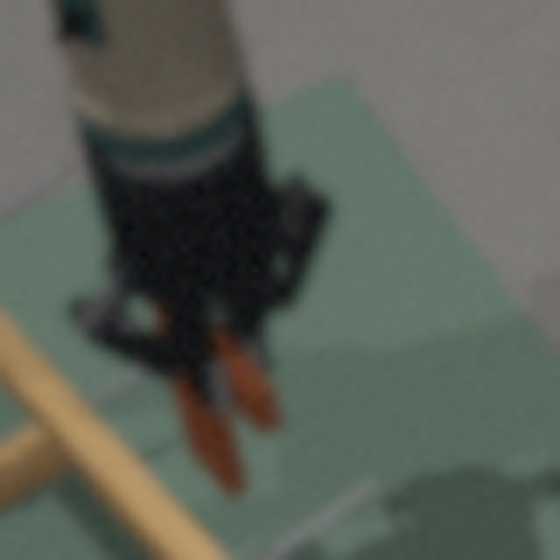

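View pics/w12.png

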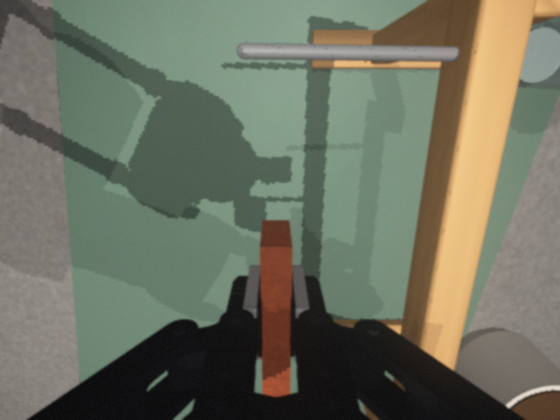

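Emit:
drive_tool(targets=[0,0,0,0,6,0.6,0.02,0,0,0,0,7,0.7,0.02,0,0,0,0,7,0.7,0.02,0,0,0,0,7,0.7,0.02,0,0,0,0,0,0,0.02,0,0,0,0,0,0,0.02])

```text
clock: 16.52
position: [0.5879, -0.1552, 0.1873]
ee_rot: [-0.0, 0.658, 0.753, -0.0]
contact_force: [-0.3, 0.4, -1.4]
width: 0.0114
```

```bash
python3 snap.py s13 scene 160 80 260 180 6; python3 - <<'E'
from h import *
T=T_tool(); print(T@np.array([-.0275,0,-.0164,1]))
E
```

```text
[ 0.5879 -0.1552  0.1873] [-0.3  0.4 -1.4] [ 0.03 -0.01 -0.01] 0.0114 16.525
[ 0.59155185 -0.18247871  0.20382431  1.        ]
```

View pics/s13.png

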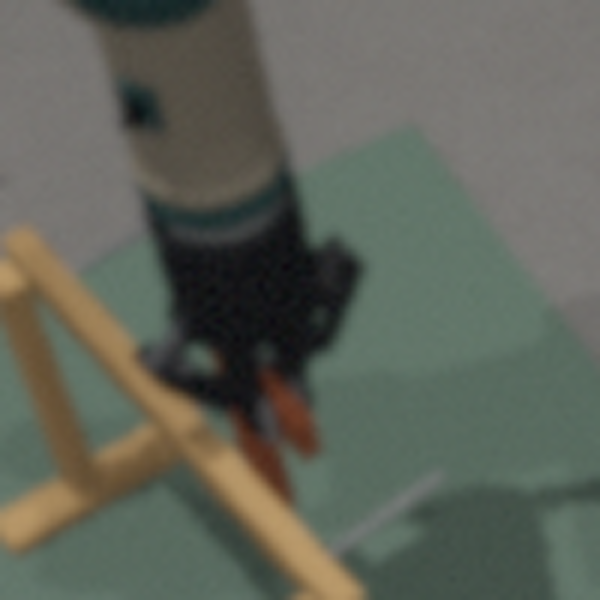

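Emit:
drive_tool(targets=[0,0,0,0,0,1,0.02,0,0,0,0,0,1,0.02,0,0,0,0,0,1,0.02,0,0,0,0,0,0,0.02,0,0,0,0,0,0,0.02])

```text
clock: 17.2
position: [0.5881, -0.1553, 0.1851]
ee_rot: [0.0, 0.658, 0.753, 0.0]
contact_force: [-2.9, 0.1, 3.7]
width: 0.0109
```

Emit:
drive_tool(targets=[0,0,0,0,0,-0.5,0.1,0,0,0,0,0,0,0.22,0,0,0,0,0,0,0.25,0,0,0,0,0,0,0.25,0,0,0,0,0,-8,0.25,0,0,0,0,0,-12,0.25,0,0,0,0,0,-20,0.25,0,0,0,0,0,-40,0.25,0,0,0,0,0,-40,0.25,0,0,0,0,0,0,0.25])

```text
clock: 18.45
position: [0.5899, -0.1559, 0.3101]
ee_rot: [0.004, 0.658, 0.753, 0.002]
contact_force: [-0.3, -0.0, -0.3]
width: 0.0216
```

```bash
python3 snap.py s14 scene 140 80 260 200 5; python3 snap.py w14 wrist
```

```text
[ 0.5899 -0.1559  0.3101] [-0.3 -0.  -0.3] [-0.04  0.03 -0.03] 0.0216 18.45
[ 0.5889 -0.1556  0.3076] [-0.7  0.3 -0.5] [0.03 0.04 0.01] 0.0213 18.5
```

View pics/s14.png

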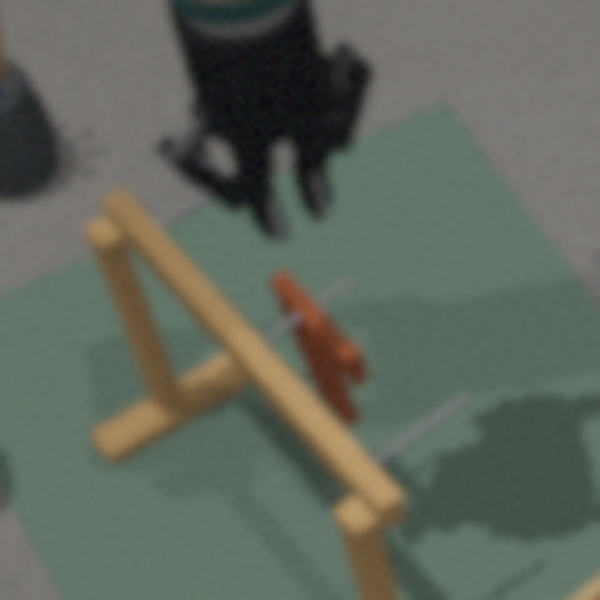

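View pics/w14.png

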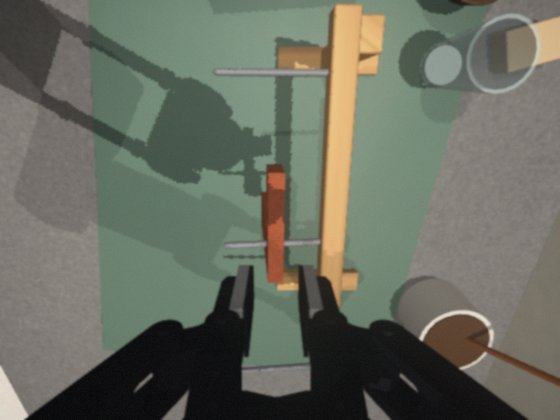

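Emit:
drive_tool(targets=[0,0,0,20,0,0,0.4,0,0,0,50,-2,0,0.4,0,0,0,55,-2,0,0.4,0,0,0,60,-2,0,0.4,0,0,0,60,-2,0,0.4,0,0,-3.4,40,-2,0,0.4,0,0,0,18,0,0,0.4,0,0,0,0,0,0,0.4,0,0,0,0,0,0,0.4])

```text
clock: 19.68
position: [0.537, 0.1424, 0.3047]
ee_rot: [0.0, 0.636, 0.771, -0.001]
contact_force: [-0.2, -0.3, 0.9]
width: 0.0344
```

```bash
python3 snap.py w15 wrist;python3 snap.py s15 scene 140 80 360 300 3;
```

```text
[0.537  0.1424 0.3047] [-0.2 -0.3  0.9] [-0.03 -0.05 -0.01] 0.0344 19.675
[0.5371 0.1422 0.3047] [-0.4  0.6 -0.2] [-0.    0.02  0.04] 0.0344 19.725
```

View pics/w15.png

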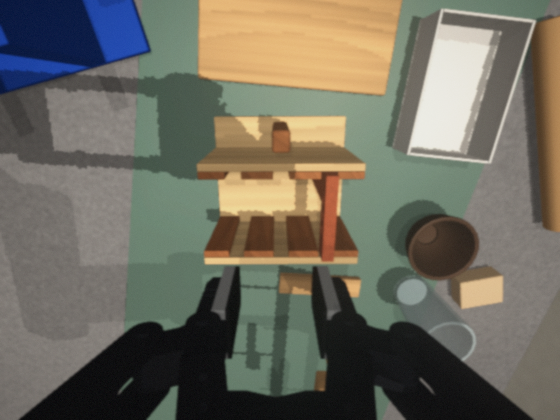

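View pics/s15.png

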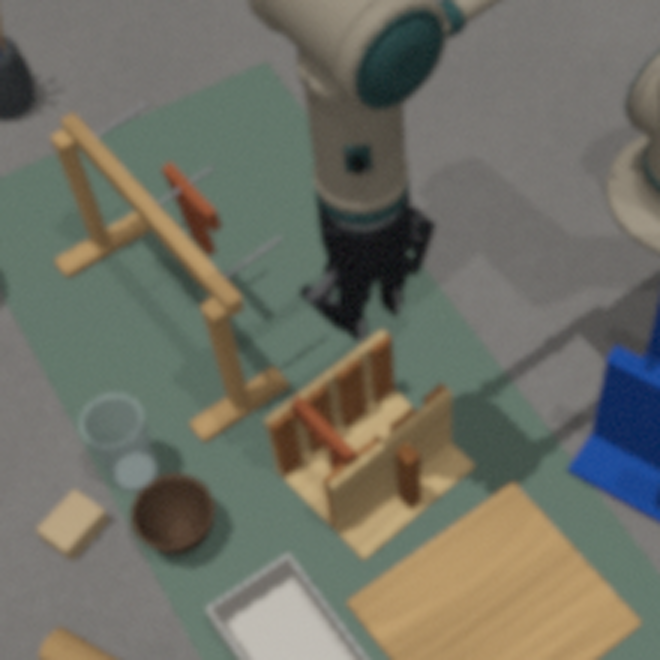

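```bash
python3 - <<'E'
from h import *
crop('pics/w15.png','pics/w15c.png',180,105,380,275,4)
E
```

```text
(no output)
```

View pics/w15c.png

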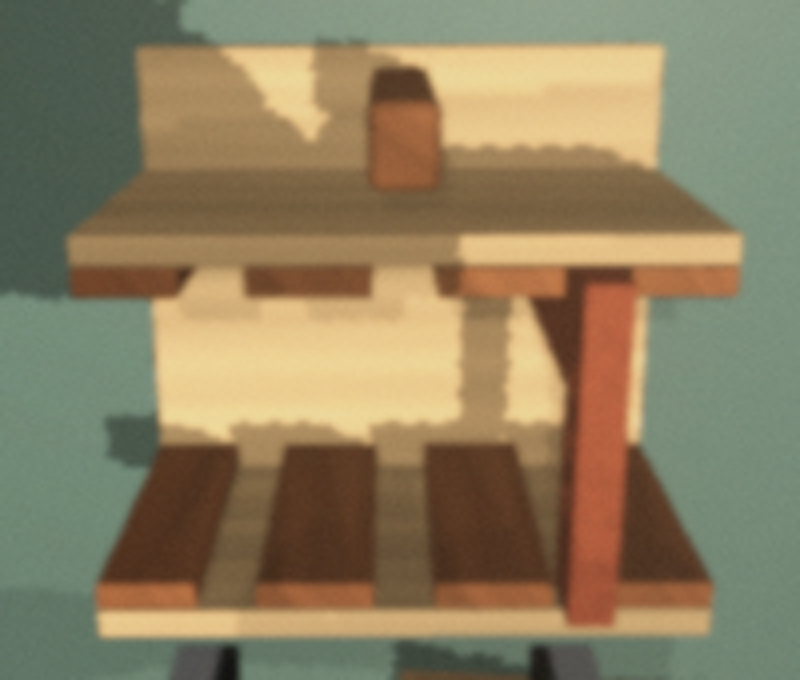

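```bash
python3 - <<'E'
from h import *
T=np.load('w15.npy'); W=np.linalg.inv(T@calibration('wrist')['hand_eye']); K=calibration('wrist')['mtx']
g=lambda u,v:((u+.5)/4-.5+180,(v+.5)/4-.5+105)
a=onz(K,W,g(608,275),.136);b=onz(K,W,g(591,626),.136); m=(a+b)/2; d=a-b
print(a,b,m,np.linalg.norm(d),np.degrees(np.arctan2(-d[0],d[1])),T[:3,:3].T@(m-T[:3,3])*1000, 'h',onz(K,W,g(405,145),.12))
E
```

```text
[0.58558761 0.16766191 0.136     ] [0.6037102  0.07752977 0.136     ] [0.5946489  0.12259584 0.136     ] 0.09193601297470462 11.368697888622284 [-30.28028764  52.9336491  168.67093491] h [0.53352472 0.18616268 0.12      ]
```

Emit:
drive_tool(targets=[0,0,0,-40,40,0,0.4,0,0,0,0,13,20,0.4,0,0,0,0,0,50,0.4,0,0,0,0,0,50,0.4,0,0,0,0,0,15,0.4,0,0,0,0,0,0,0.4,0,0,0,0,0,0,0.4])

```text
clock: 20.65
position: [0.5981, 0.1145, 0.1722]
ee_rot: [0.001, 0.636, 0.772, 0.001]
contact_force: [0.4, 0.2, 0.2]
width: 0.034
```

```bash
python3 snap.py w16 wrist
```

```text
[0.5981 0.1145 0.1722] [0.4 0.2 0.2] [0.05 0.01 0.04] 0.034 20.65
```

View pics/w16.png

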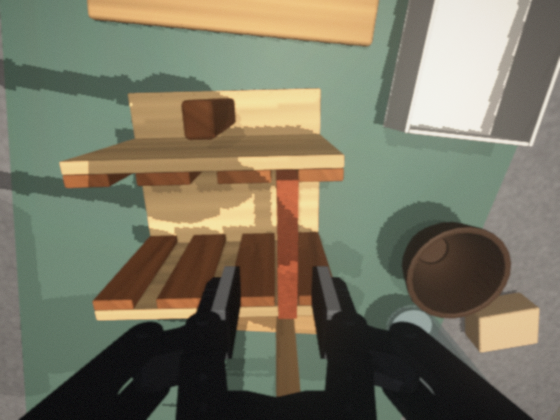

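```bash
python3 - <<'E'
from h import *
T=np.load('w16.npy'); W=np.linalg.inv(T@calibration('wrist')['hand_eye']); K=calibration('wrist')['mtx']
for p in [(288,175),(287.5,317)]:
    x=onz(K,W,p,.136); print(x,T[:3,:3].T@(x-T[:3,3])*1000)
print(T.round(4))
crop('pics/w16.png','pics/w16c.png',200,150,360,350,3)
E
```

```text
[0.59635009 0.15932015 0.136     ] [44.32012459  6.7318715  36.21473763]
[0.61454976 0.07001553 0.136     ] [-46.81677316   7.51168321  36.25098074]
[[-1.913e-01  9.815e-01  4.200e-03  5.981e-01]
 [ 9.815e-01  1.913e-01  4.000e-04  1.145e-01]
 [-4.000e-04  4.200e-03 -1.000e+00  1.722e-01]
 [ 0.000e+00  0.000e+00  0.000e+00  1.000e+00]]
```

View pics/w16c.png

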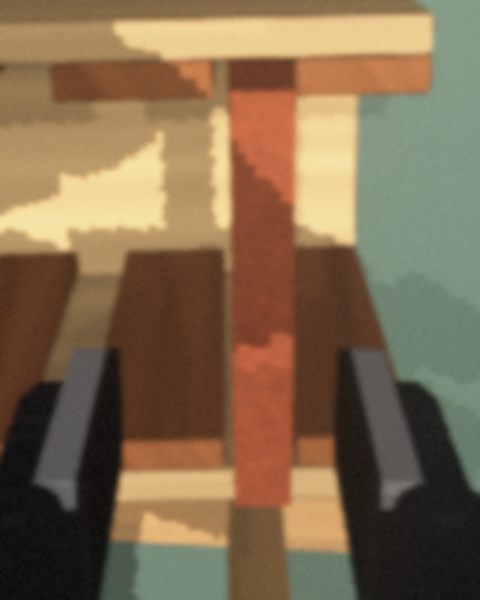

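Emit:
drive_tool(targets=[0,0,0,-11,7,0,0.4,0,0,0,0,0,0,0.4,0,0,0,0,0,0,0.4])

```text
clock: 21.08
position: [0.6057, 0.1048, 0.1702]
ee_rot: [0.0, 0.636, 0.772, 0.0]
contact_force: [-0.1, 0.9, -0.3]
width: 0.0343
```

```bash
python3 snap.py w17 wrist; python3 snap.py s17 scene 140 80 360 300 3
```

```text
[0.6057 0.1048 0.1702] [-0.1  0.9 -0.3] [ 0.01  0.01 -0.  ] 0.0343 21.075
[0.6055 0.1049 0.1701] [-0.   0.  -0.2] [ 0.03 -0.02 -0.04] 0.0343 21.125
```

View pics/w17.png

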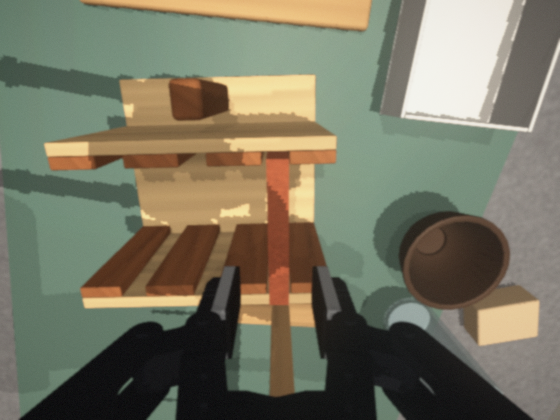

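View pics/s17.png

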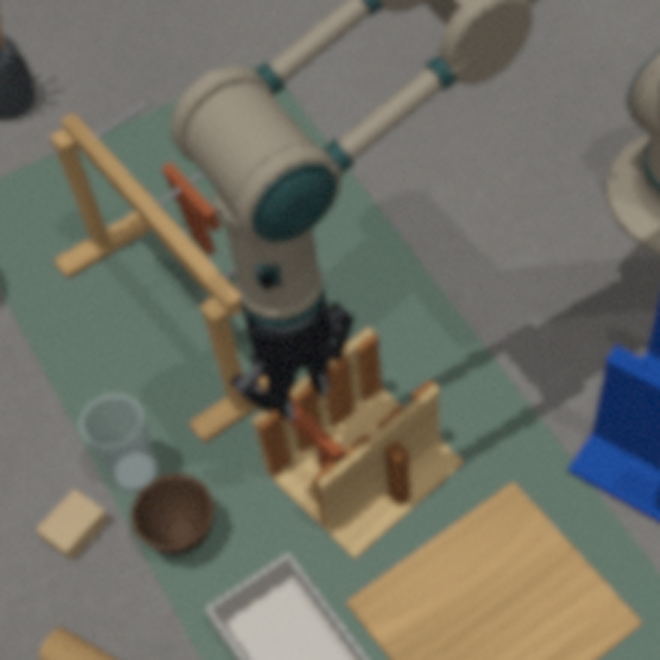

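Emit:
drive_tool(targets=[0,0,0,0,0,30,0.4,0,0,0,0,0,25,0.4,0,0,0,0,0,10,0.4,0,0,0,0,0,0,0.4,0,0,0,0,0,0,0.02,0,0,0,0,0,0,0.02,0,0,0,0,0,0,0.02,0,0,0,0,0,0,0.02], grip_force=50)

```text
clock: 22.18
position: [0.6065, 0.1049, 0.1062]
ee_rot: [0.001, 0.636, 0.772, 0.001]
contact_force: [0.3, -0.1, 6.0]
width: 0.0115
```

```bash
python3 - <<'E'
from h import *
T=np.load('w17.npy'); W=np.linalg.inv(T@calibration('wrist')['hand_eye']); K=calibration('wrist')['mtx']
for p in [(278,152.5),(278,304.5)]:
    x=onz(K,W,p,.136); print(x,T[:3,:3].T@(x-T[:3,3])*1000)
E
```

```text
[0.59611171 0.16079309 0.136     ] [56.76469493  1.28494445 34.24328307]
[0.61408126 0.06956029 0.136     ] [-36.2207057    1.49426262  34.22422394]
```

Emit:
drive_tool(targets=[0,0,0,0,0,-10,0.02,0,0,0,0,0,-25,0.02,0,0,0,0,0,-35,0.02,0,0,0,0,0,-40,0.02,0,0,0,0,0,-40,0.02,0,0,0,0,0,-40,0.02,0,0,0,0,0,-40,0.02,0,0,0,0,0,0,0.02,0,0,0,0,0,0,0.02])

```text
clock: 23.3
position: [0.6047, 0.105, 0.3336]
ee_rot: [-0.001, 0.636, 0.772, -0.001]
contact_force: [0.8, -0.5, -2.1]
width: 0.011
```

```bash
python3 snap.py w18 wrist;python3 snap.py s18 scene 140 80 360 300 3
python3 - <<'E'
from h import *
from scipy.optimize import fsolve
im=cv2.imread('pics/w18.png').astype(int); p=im[185:290,268:284].mean(1).round(0).astype(int)
for i in range(0,100,1): print(185+i,p[i][2],end=' ')
E
```

```text
[0.6047 0.105  0.3336] [ 0.8 -0.5 -2.1] [-0.05 -0.07 -0.01] 0.011 23.3
[0.6045 0.105  0.333 ] [ 0.2 -0.4 -1.8] [-0.03  0.03 -0.01] 0.0113 23.35
185 96 186 96 187 94 188 94 189 105 190 137 191 171 192 184 193 185 194 186 195 186 196 188 197 190 198 190 199 190 200 190 201 190 202 189 203 188 204 186 205 186 206 187 207 188 208 190 209 190 210 188 211 187 212 186 213 186 214 188 215 189 216 190 217 190 218 187 219 185 220 184 221 182 222 182 223 182 224 182 225 173 226 157 227 141 228 135 229 135 230 136 231 136 232 132 233 127 234 125 235 126 236 127 237 127 238 125 239 126 240 126 241 127 242 126 243 125 244 125 245 124 246 125 247 124 248 122 249 121 250 120 251 121 252 121 253 122 254 122 255 121 256 120 257 121 258 120 259 121 260 121 261 121 262 120 263 119 264 119 265 120 266 121 267 121 268 122 269 121 270 121 271 120 272 119 273 120 274 120 275 120 276 120 277 121 278 121 279 119 280 118 281 118 282 118 283 118 284 118
```

View pics/w18.png

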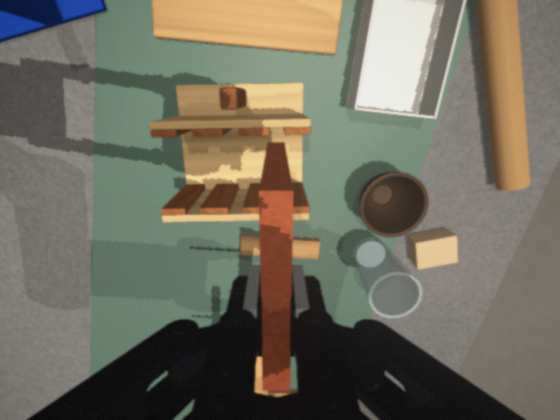

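View pics/s18.png

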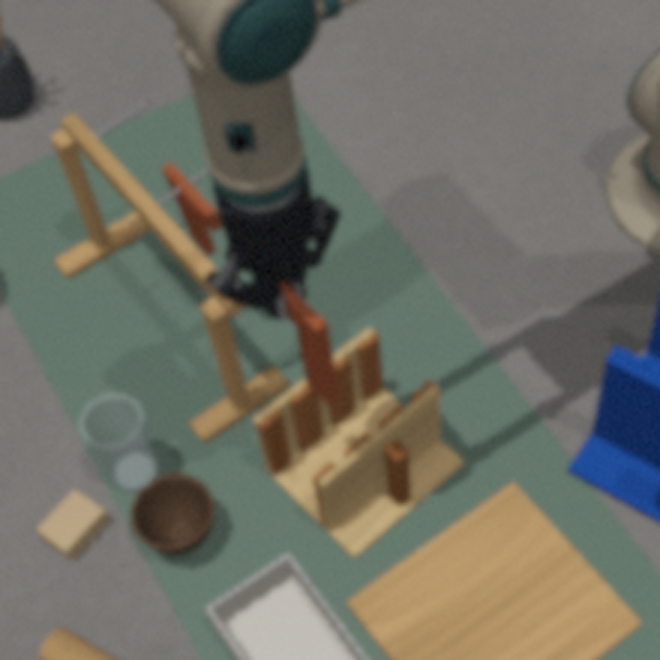

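Emit:
drive_tool(targets=[0,0,3.4,0,0,0,0.02,0,0,0,-20,-50,0,0.02,0,0,0,-40,-47,0,0.02,0,0,0,-53,-30,0,0.02,0,0,0,-53,-30,0,0.02,0,0,0,-57,0,0,0.02,0,0,0,-57,0,0,0.02,0,0,0,-57,0,0,0.02,0,0,0,-51,0,0,0.02,0,0,0,0,0,0,0.02,0,0,0,0,0,0,0.02])

```text
clock: 24.78
position: [0.5009, -0.2999, 0.3334]
ee_rot: [-0.002, 0.659, 0.752, 0.0]
contact_force: [-0.9, 0.6, -1.0]
width: 0.0109
```

```bash
python3 snap.py w19 wrist; python3 - <<'E'
from h import *
from scipy.optimize import fsolve
c=calibration('wrist'); W=np.linalg.inv(c['hand_eye']); K=c['mtx']
print(fsolve(lambda v:[proj(K,W,np.array([v[0],0,-29.8])/1000)[0,1]-190.3],[50]))
crop('pics/w19.png','pics/w19c.png',300,100,480,280,4)
E
```

```text
[ 0.5009 -0.2999  0.3334] [-0.9  0.6 -1. ] [ 0.01  0.01 -0.06] 0.0109 24.775
[53.97461001]
```

View pics/w19.png

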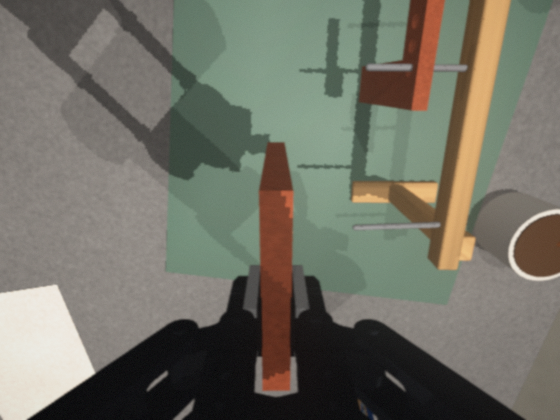

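View pics/w19c.png

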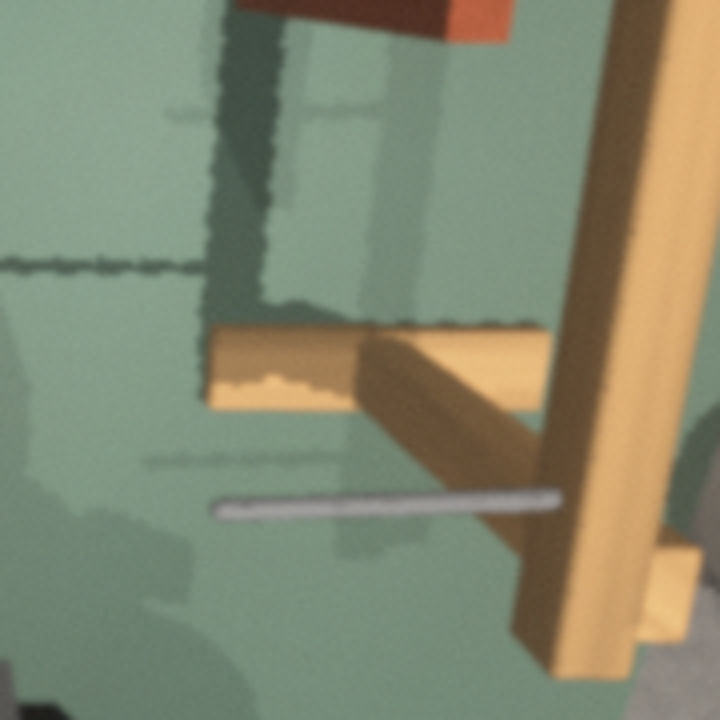

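```bash
python3 - <<'E'
from h import *
T=np.load('w19.npy'); H=calibration('wrist')['hand_eye']; W=np.linalg.inv(T@H); K=calibration('wrist')['mtx']
W9=np.linalg.inv(np.load('w9.npy')@H)
g=lambda u,v:((u+.5)/4-.5+300,(v+.5)/4-.5+100); g9=lambda u,v:((u+.5)/4-.5+325,(v+.5)/4-.5+120)
t=onz(K,W,g(214,511),.208); b=onz(K,W,g(561,499),.2); print(t,b)
print(tri([(K,W,g(214,511)),(K,W9,g9(43,643))]),tri([(K,W,g(561,499)),(K,W9,g9(365,642))]))
R=T[:3,:3]; print(R.round(4))
tip=np.array([.5690,-.3127,.208]); pre=tip-.035*np.array([.991,.132,0]); 
tcp=pre-R@np.array([.0256,0,-.0158]); print(pre,tcp,R.T@(tcp-T[:3,3])*1000)
E
```

```text
[ 0.5690815  -0.31212776  0.208     ] [ 0.64615221 -0.3020978   0.2       ]
(array([ 0.5679969 , -0.31100955,  0.21110919]), [np.float64(0.0001628419492457145), np.float64(0.0001628419492453929)]) (array([ 0.64626786, -0.30217444,  0.19974595]), [np.float64(2.42671528594778e-05), np.float64(2.4267152859769455e-05)])
[[-0.1324  0.9912 -0.0025]
 [ 0.9912  0.1325  0.0029]
 [ 0.0032 -0.0021 -1.    ]]
[ 0.534315 -0.31732   0.208   ] [ 0.53766666 -0.34264905  0.19211901] [-47.70227232  31.0402622  141.07103028]
```

Emit:
drive_tool(targets=[0,0,0,-24,15,0,0.02,0,0,0,-24,16,0,0.02,0,0,0,0,0,35,0.02,0,0,0,0,0,40,0.02,0,0,0,0,0,40,0.02,0,0,0,0,0,16,0.02,0,0,0,0,0,0,0.02,0,0,0,0,0,0,0.02])

```text
clock: 25.82
position: [0.5397, -0.3442, 0.206]
ee_rot: [0.002, 0.658, 0.753, 0.0]
contact_force: [-0.1, -0.2, -0.8]
width: 0.011
```

```bash
python3 snap.py w20 wrist; python3 - <<'E'
from h import *
T=np.load('w20.npy'); R=T[:3,:3]; W=np.linalg.inv(T@calibration('wrist')['hand_eye']); K=calibration('wrist')['mtx']
print(R.round(4), 'hole',T@np.array([.0256,0,-.0158,1]))
t=np.array([.5690,-.3124,.208]);b=np.array([.6461,-.3021,.2])
print(proj(K,W,[t,(t+b)/2,b]).round(1))
crop('pics/w20.png','pics/w20c.png',300,100,480,280,4)
E
```

```text
[ 0.5397 -0.3442  0.206 ] [-0.1 -0.2 -0.8] [-0.03 -0.02  0.04] 0.011 25.825
[[-0.1336  0.991   0.0029]
 [ 0.991   0.1336 -0.0022]
 [-0.0025  0.0026 -1.    ]] hole [ 0.53621701 -0.31878129  0.22176256  1.        ]
[[349.5 230.5]
 [431.9 227.2]
 [510.3 224.1]]
```

View pics/w20.png

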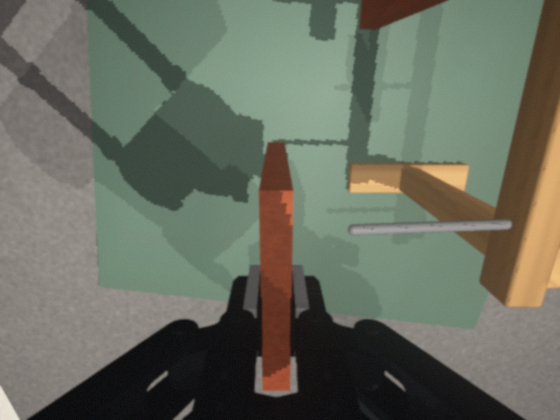

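Emit:
drive_tool(targets=[0,0,0,2,0,6,0.02,0,0,0,0,8,6,0.02,0,0,0,0,8,0,0.02,0,0,0,0,0,0,0.02,0,0,0,0,0,0,0.02,0,0,0,0,0,0,0.02])

```text
clock: 26.62
position: [0.5541, -0.3398, 0.192]
ee_rot: [-0.0, 0.658, 0.753, 0.0]
contact_force: [0.2, 0.2, -1.8]
width: 0.011
```

```bash
python3 snap.py w21 wrist; python3 - <<'E'
from h import *
T=np.load('w21.npy'); R=T[:3,:3]; W=np.linalg.inv(T@calibration('wrist')['hand_eye']); K=calibration('wrist')['mtx']
h=T@np.array([.0256,0,-.0158,1])
print(R.round(4), 'hole',h)
t=np.array([.5690,-.3124,.208]);b=np.array([.6461,-.3021,.2])
print(proj(K,W,[t,(t+b)/2,b]).round(1)); print('lat',-.3124+(h[0]-.569)*.134-h[1])
crop('pics/w21.png','pics/w21c.png',240,150,440,290,4)
E
```

```text
[ 0.5541 -0.3398  0.192 ] [ 0.2  0.2 -1.8] [-0.07 -0.01  0.03] 0.011 26.625
[[-0.1328  0.9911 -0.    ]
 [ 0.9911  0.1328  0.    ]
 [ 0.     -0.     -1.    ]] hole [ 0.5506804  -0.31446347  0.20784458  1.        ]
[[320.1 248.6]
 [410.6 244.6]
 [496.4 240.8]]
lat -0.0003913575316539242
```

View pics/w21c.png

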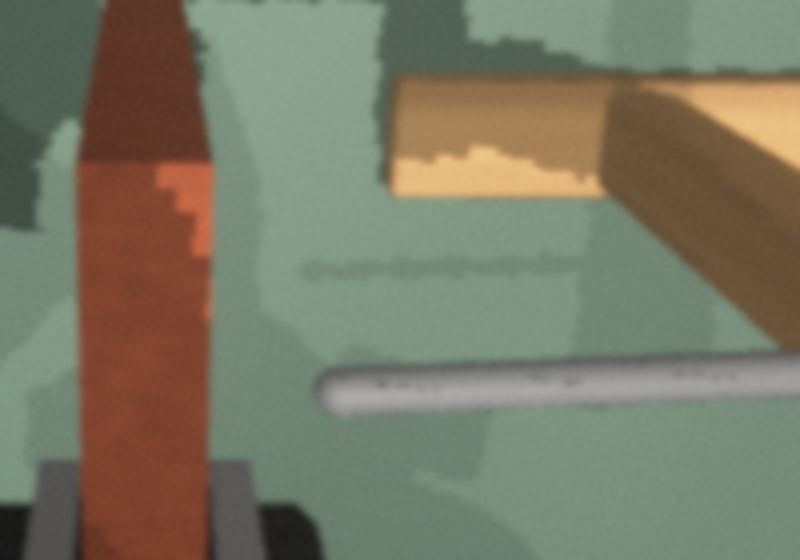

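Emit:
drive_tool(targets=[0,0,0,0,6,0,0.02,0,0,0,0,5,0,0.02,0,0,0,0,5,0,0.02,0,0,0,0,5,0.2,0.02,0,0,0,0,5,0.5,0.02,0,0,0,0,5,0.5,0.02,0,0,0,0,0,0,0.02])

```text
clock: 27.55
position: [0.5853, -0.3355, 0.1906]
ee_rot: [-0.0, 0.658, 0.753, 0.0]
contact_force: [0.2, 0.0, -1.3]
width: 0.0116
```

```bash
python3 snap.py w22 wrist 220 130 440 300 3; python3 - <<'E'
from h import *
T=T_tool(); h=T@np.array([.0256,0,-.0158,1]); print(h,'lat',-.3124+(h[0]-.569)*.134-h[1])
E
```

```text
[ 0.5853 -0.3355  0.1906] [ 0.2  0.  -1.3] [ 0.03 -0.03 -0.03] 0.0116 27.55
[ 0.58158164 -0.31022086  0.20643313  1.        ] lat -0.0004932026151293623
```

View pics/w22.png

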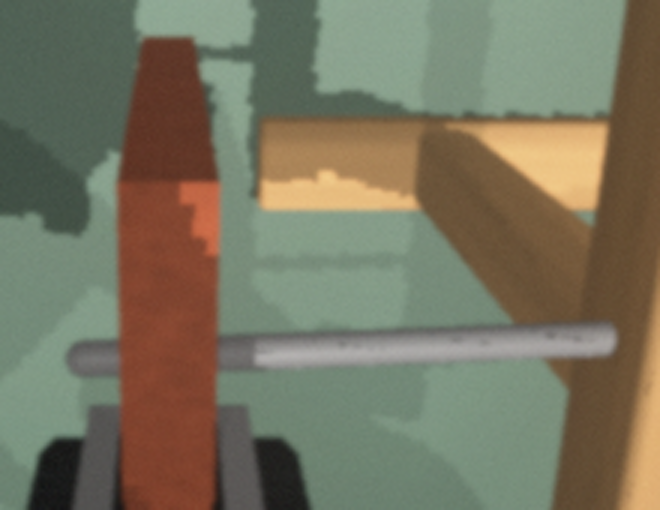

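Peg tip shows on the near side of the plaque (at 70,358) and the shaft on the far side: it is through the hole. I push on to mid-peg and set down.

Emit:
drive_tool(targets=[0,0,0,0,6,0.6,0.02,0,0,0,0,7,0.7,0.02,0,0,0,0,7,0.7,0.02,0,0,0,0,7,0.7,0.02,0,0,0,0,0,0,0.02,0,0,0,0,0,1,0.02,0,0,0,0,0,1,0.02,0,0,0,0,0,1,0.02,0,0,0,0,0,0,0.02,0,0,0,0,0,0,0.02])

```text
clock: 28.85
position: [0.6115, -0.3321, 0.1856]
ee_rot: [0.0, 0.658, 0.753, -0.0]
contact_force: [-1.1, -0.1, 1.2]
width: 0.0115
```

Emit:
drive_tool(targets=[0,0,0,0,0,0.7,0.02,0,0,0,0,0,0,0.02,0,0,0,0,0,-0.3,0.1,0,0,0,0,0,0,0.22,0,0,0,0,0,0,0.25,0,0,0,0,0,0,0.25,0,0,0,0,0,-8,0.25,0,0,0,0,0,-12,0.25,0,0,0,0,0,-30,0.25,0,0,0,0,0,-40,0.25,0,0,0,0,0,-30,0.25,0,0,0,0,0,0,0.25])

```text
clock: 30.35
position: [0.6129, -0.3328, 0.3092]
ee_rot: [0.004, 0.658, 0.753, 0.001]
contact_force: [-0.2, -0.4, -1.3]
width: 0.0211
```

```bash
python3 snap.py w23 wrist; python3 snap.py s23 scene 140 80 360 300 3
```

```text
[ 0.6129 -0.3328  0.3092] [-0.2 -0.4 -1.3] [0.01 0.   0.01] 0.0211 30.35
[ 0.6121 -0.3324  0.3067] [-1.3  0.1 -1.1] [ 0.    0.05 -0.06] 0.0215 30.4
```

View pics/w23.png

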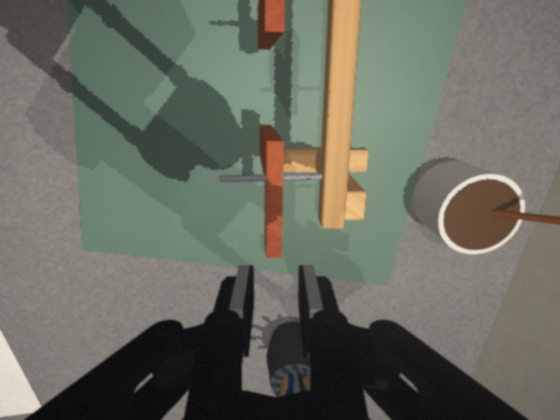

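View pics/s23.png

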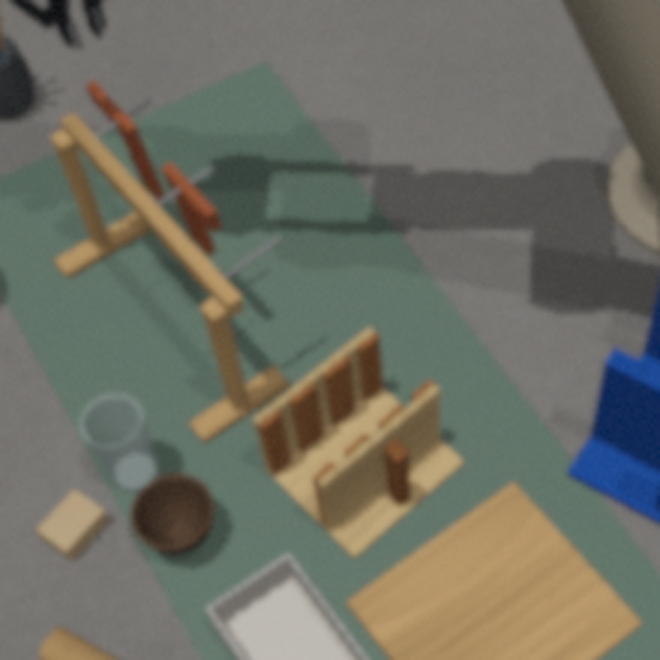

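Emit:
drive_tool(targets=[0,0,0,30,0,0,0.6,0,0,0,58,0,0,0.6,0,0,0,60,0,0,0.6,0,0,0,60,0,0,0.6,0,0,0,60,0,0,0.6,0,0,0,60,0,0,0.6,0,0,0,60,0,0,0.6,0,0,-3.4,55,0,0,0.6,0,0,0,33,0,0,0.6,0,0,0,0,0,0,0.6,0,0,0,0,0,0,0.6])

```text
clock: 31.82
position: [0.5461, 0.1387, 0.3037]
ee_rot: [-0.0, 0.636, 0.772, -0.001]
contact_force: [0.9, -0.3, 0.6]
width: 0.0514
```

```bash
python3 snap.py w24 wrist; python3 - <<'E'
from h import *
crop('pics/w24.png','pics/w24c.png',180,60,380,230,4)
E
```

```text
[0.5461 0.1387 0.3037] [ 0.9 -0.3  0.6] [-0.01  0.   -0.01] 0.0514 31.825
```

View pics/w24.png

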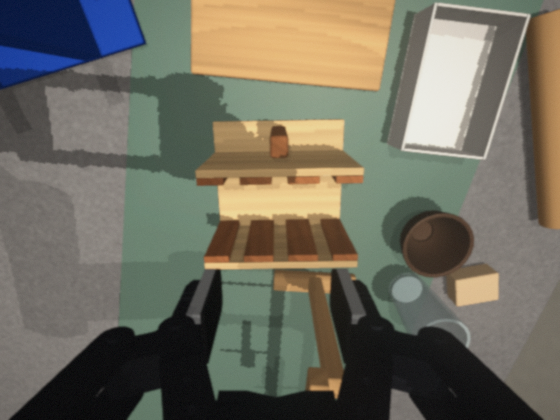

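View pics/w24c.png

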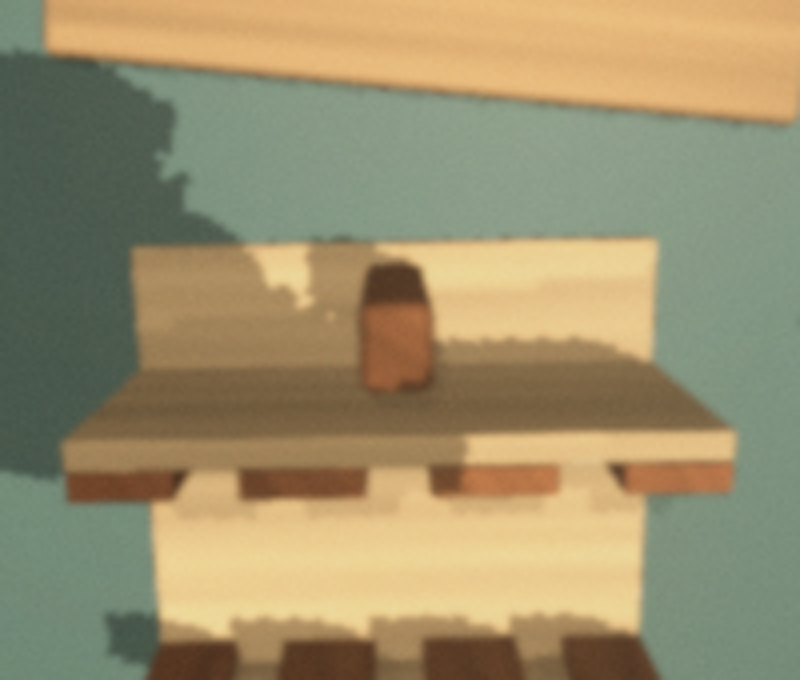

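```bash
python3 - <<'E'
from h import *
T=np.load('w24.npy'); W=np.linalg.inv(T@calibration('wrist')['hand_eye']); K=calibration('wrist')['mtx']
g=lambda u,v:((u+.5)/4-.5+180,(v+.5)/4-.5+60)
h=onz(K,W,g(396,346),.12); print('h',h,T[:3,:3].T@(h-T[:3,3])*1000)
a=onz(K,W,g(133,247),.008);b=onz(K,W,g(656,240),.008); c=onz(K,W,g(62,443),.12); d=onz(K,W,g(736,432),.12)
for p,q in((a,b),(c,d)): v=q-p; print(p,q,np.degrees(np.arctan2(v[1],v[0])),np.linalg.norm(v))
E
```

```text
h [0.54115792 0.1772877  0.12      ] [ 38.92709851   2.87719053 183.64554089]
[0.45774116 0.17619428 0.008     ] [0.61860232 0.20978321 0.008     ] 11.794294374529247 0.1643305492307275
[0.46524728 0.13839273 0.12      ] [0.62685186 0.17279138 0.12      ] 12.016464584110198 0.16522502771964023
```

Emit:
drive_tool(targets=[0,0,-0.9,39,3,0,0.6,0,0,0,0,0,40,0.6,0,0,0,0,0,50,0.6,0,0,0,0,0,40,0.6,0,0,0,0,0,0,0.6,0,0,0,0,0,0,0.6], grip_force=110)

```text
clock: 32.62
position: [0.5433, 0.1776, 0.1761]
ee_rot: [0.001, 0.63, 0.776, 0.001]
contact_force: [1.1, -0.4, -0.7]
width: 0.0515
```

```bash
python3 snap.py w25 wrist
```

```text
[0.5433 0.1776 0.1761] [ 1.1 -0.4 -0.7] [0.   0.02 0.04] 0.0515 32.625
```

View pics/w25.png

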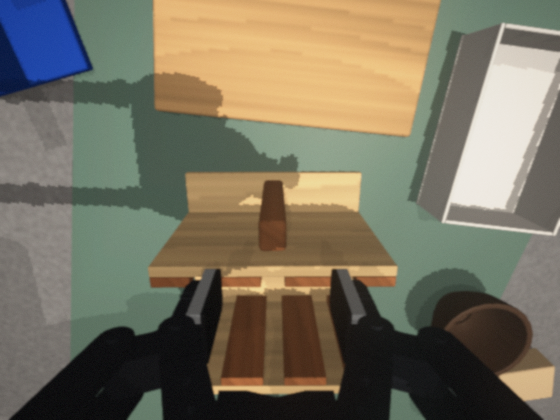

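Emit:
drive_tool(targets=[0,0,0,0,-1.2,40,0.6,0,0,0,0,0,40,0.6,0,0,0,0,0,19,0.6,0,0,0,0,0,0,0.6,0,0,0,0,0,0,0.1,0,0,0,0,0,0,0.1,0,0,0,0,0,0,0.1,0,0,0,0,0,0,0.1])

```text
clock: 33.67
position: [0.542, 0.1783, 0.0778]
ee_rot: [0.001, 0.63, 0.777, 0.001]
contact_force: [1.0, 0.3, 6.4]
width: 0.0165
```

```bash
python3 snap.py w26 wrist
```

```text
[0.542  0.1783 0.0778] [1.  0.3 6.4] [-0.05  0.34 -0.09] 0.0165 33.675
```

View pics/w26.png

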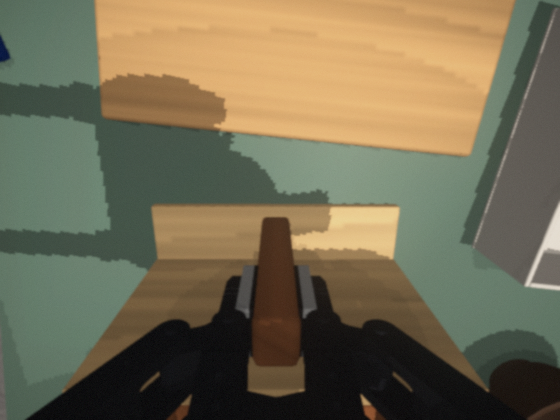

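Emit:
drive_tool(targets=[0,0,2,2,0,0,0.1,0,0,2,3,0,0,0.1,0,0,1.9,4,0,0,0.1,0,0,0,8,0,0,0.1,0,0,0,0,0,0,0.1,0,0,0,0,0,0,0.1])

```text
clock: 34.48
position: [0.5399, 0.1947, 0.0778]
ee_rot: [0.001, 0.669, 0.744, 0.001]
contact_force: [0.3, -1.2, 5.5]
width: 0.0165
```

```bash
python3 snap.py w27 wrist; python3 snap.py s27 scene 200 170 380 330 4;  python3 - <<'E'
from h import *
T=T_tool(); print(T.round(4)); W=np.linalg.inv(np.load('w27.npy')@calibration('wrist')['hand_eye']); K=calibration('wrist')['mtx']
E
```

```text
[0.5399 0.1947 0.0778] [ 0.3 -1.2  5.5] [-0.24  0.34  0.2 ] 0.0165 34.475
[0.5399 0.1947 0.0778] [ 0.5 -2.4  6.1] [-0.16  0.28  0.13] 0.0166 34.525
[[-1.060e-01  9.944e-01  3.800e-03  5.399e-01]
 [ 9.944e-01  1.060e-01  1.000e-04  1.948e-01]
 [-3.000e-04  3.800e-03 -1.000e+00  7.780e-02]
 [ 0.000e+00  0.000e+00  0.000e+00  1.000e+00]]
```

View pics/w27.png

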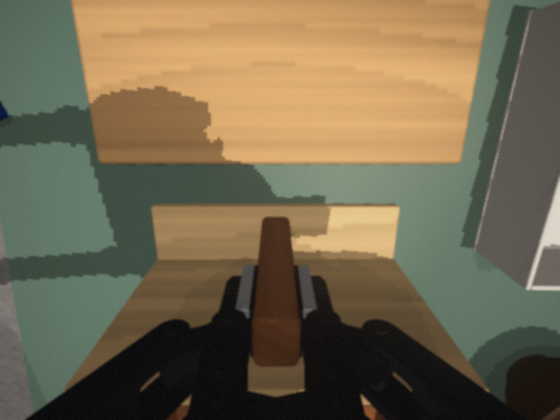

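View pics/s27.png

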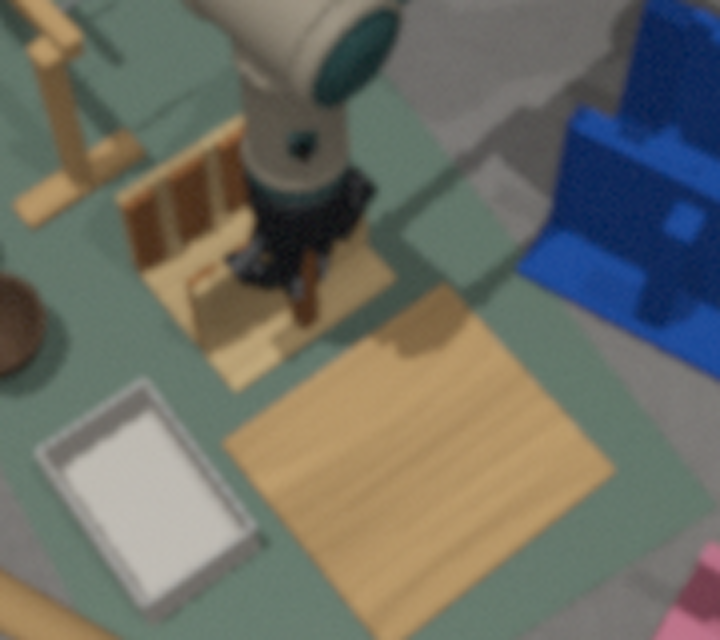

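Emit:
drive_tool(targets=[0,0,0,8,0,0,0.1,0,0,0,8,0,0,0.1,0,0,0,1,0,-4,0.1,0,0,0,1,0,-4,0.1,0,0,0,1,0,-4,0.1,0,0,0,0,0,-1,0.1,0,0,0,0,0,0,0.1])

```text
clock: 35.45
position: [0.5364, 0.2137, 0.0886]
ee_rot: [-0.0, 0.669, 0.743, -0.0]
contact_force: [-0.5, -0.7, -4.4]
width: 0.0169
```

```bash
python3 snap.py w28 wrist; python3 snap.py s28 scene 200 170 380 330 4
```

```text
[0.5364 0.2137 0.0886] [-0.5 -0.7 -4.4] [0.31 0.04 0.  ] 0.0169 35.45
[0.5363 0.2137 0.0885] [-0.7 -0.6 -3.3] [0.27 0.07 0.  ] 0.0169 35.5
```

View pics/w28.png

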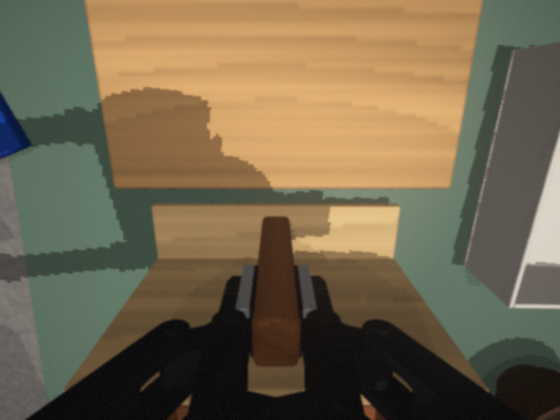

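View pics/s28.png

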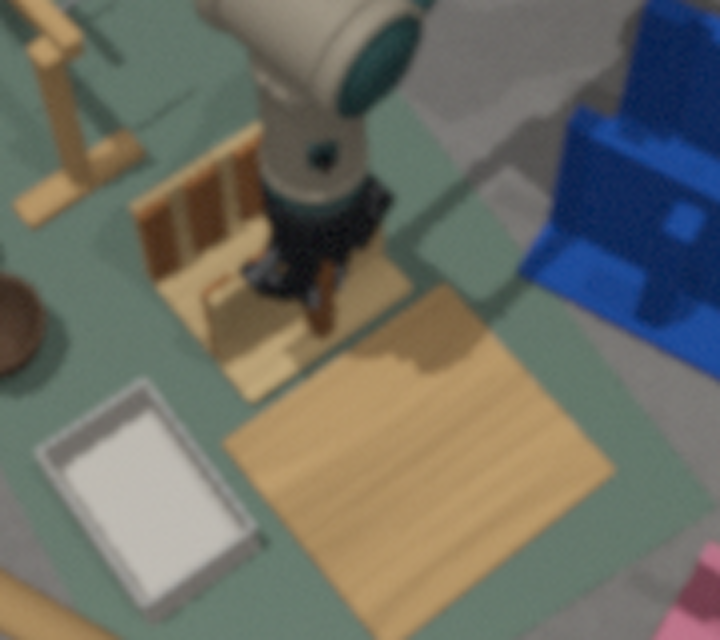

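Emit:
drive_tool(targets=[0,0,0,0,0,-1.5,0.1,0,0,0,8,0,0,0.1,0,0,0,14,0,0,0.1,0,0,0,15,0,0,0.1,0,0,0,15,0,0,0.1,0,0,0,15,0,0,0.1,0,0,0,15,0,0,0.1,0,0,0,15,0,0,0.1,0,0,0,15,0,0,0.1,0,0,0,13,0,1,0.1,0,0,0,5,0,1,0.1,0,0,0,0,0,0,0.1])

```text
clock: 37.05
position: [0.5228, 0.3433, 0.0882]
ee_rot: [0.0, 0.669, 0.744, 0.0]
contact_force: [0.3, 0.1, -4.0]
width: 0.0168
```

```bash
python3 snap.py s29 scene 200 170 380 330 4
```

```text
[0.5228 0.3433 0.0882] [ 0.3  0.1 -4. ] [0.31 0.01 0.01] 0.0168 37.05
```

View pics/s29.png

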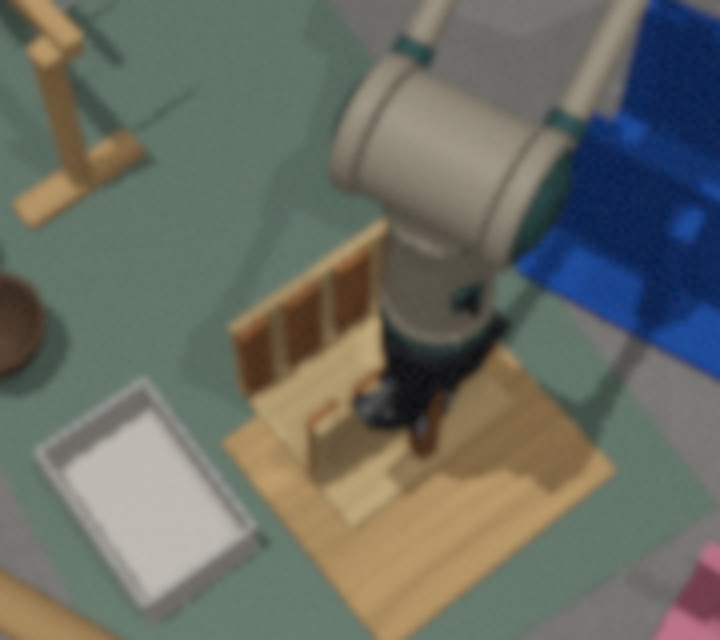

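Emit:
drive_tool(targets=[0,0,0,4,0,0.6,0.1,0,0,0,10,1,0.4,0.1,0,0,0,12,1,0,0.1,0,0,0,12,1,0,0.1,0,0,0,12,0,0,0.1,0,0,0,6,0,0,0.1,0,0,0,0,0,0.5,0.1,0,0,0,0,0,0,0.1])

```text
clock: 38.1
position: [0.5202, 0.4008, 0.0878]
ee_rot: [-0.0, 0.669, 0.744, 0.002]
contact_force: [0.6, -0.7, 6.0]
width: 0.0169
```

```bash
python3 snap.py s30 scene 200 170 380 330 4
```

```text
[0.5202 0.4008 0.0878] [ 0.6 -0.7  6. ] [-0.31  0.1   0.08] 0.0169 38.1
```

View pics/s30.png

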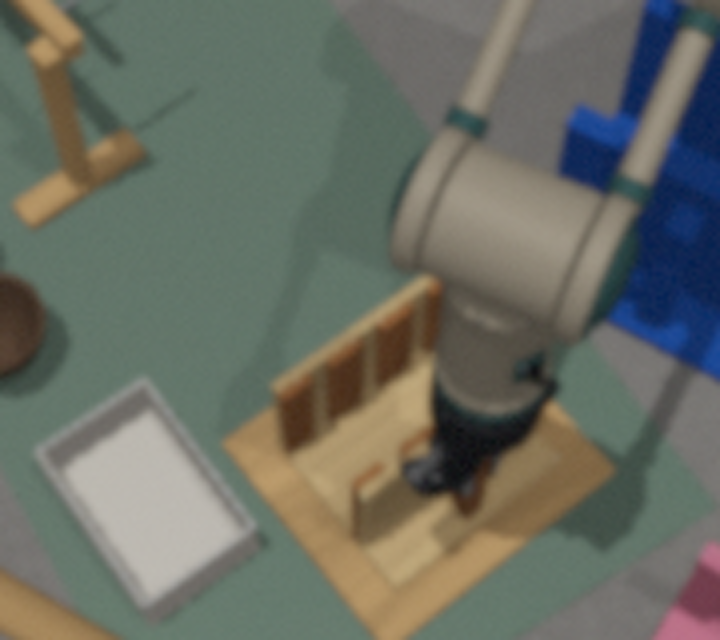

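Emit:
drive_tool(targets=[0,0,0,0,0,0,0.5,0,0,0,0,0,0,0.6,0,0,0,0,0,0,0.6,0,0,0,0,0,-10,0.6,0,0,0,0,0,-40,0.6,0,0,0,0,0,-60,0.6,0,0,0,0,0,-60,0.6,0,0,0,-40,0,-50,0.6,0,0,0,0,0,0,0.6])

```text
clock: 39.28
position: [0.5261, 0.3592, 0.3121]
ee_rot: [0.002, 0.67, 0.743, 0.005]
contact_force: [-0.3, 0.5, 0.0]
width: 0.0514
```

```bash
python3 snap.py w31 wrist; python3 snap.py s31 scene; python3 snap.py t31 top
```

```text
[0.5261 0.3592 0.3121] [-0.3  0.5  0. ] [-0.02  0.02  0.01] 0.0514 39.275
[0.5249 0.3598 0.3089] [ 0.1 -0.7 -0.6] [-0.03 -0.02 -0.03] 0.0515 39.325
[0.524  0.36   0.3066] [ 0.  -0.5 -1. ] [-0.    0.09 -0.02] 0.0511 39.375
```

View pics/w31.png

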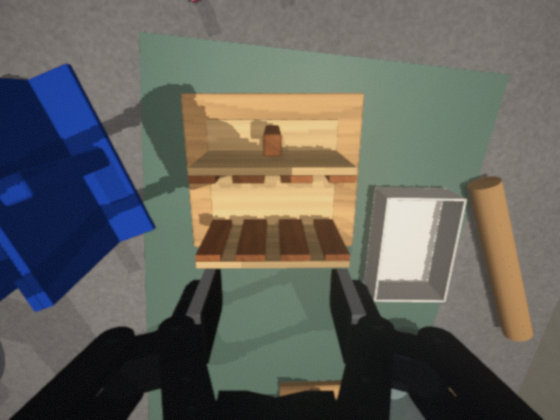

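View pics/s31.png

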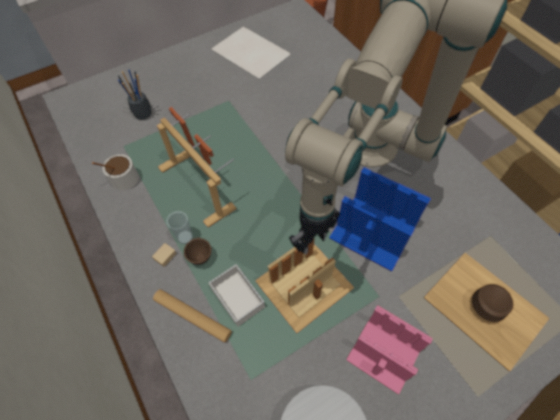

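View pics/t31.png

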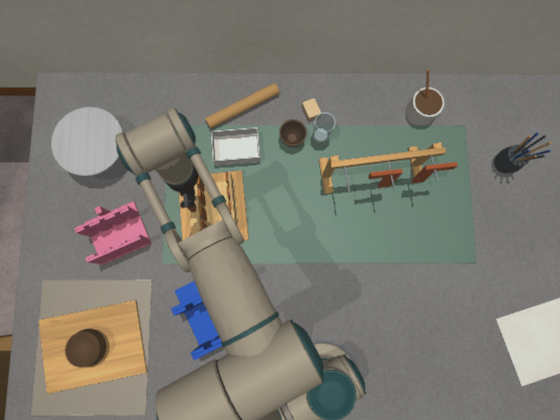

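```bash
python3 - <<'E'
from h import *
crop('pics/s31.png','pics/s31c.png',150,90,240,190,6)
crop('pics/t31.png','pics/t31c.png',350,130,470,220,6)
E
```

```text
(no output)
```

View pics/s31c.png

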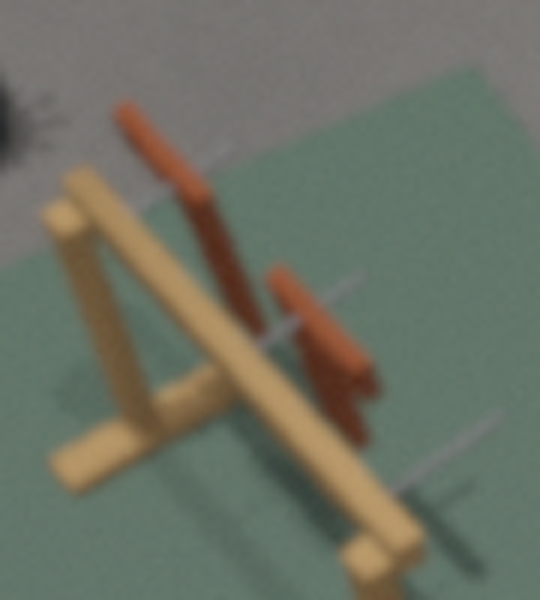

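View pics/t31c.png

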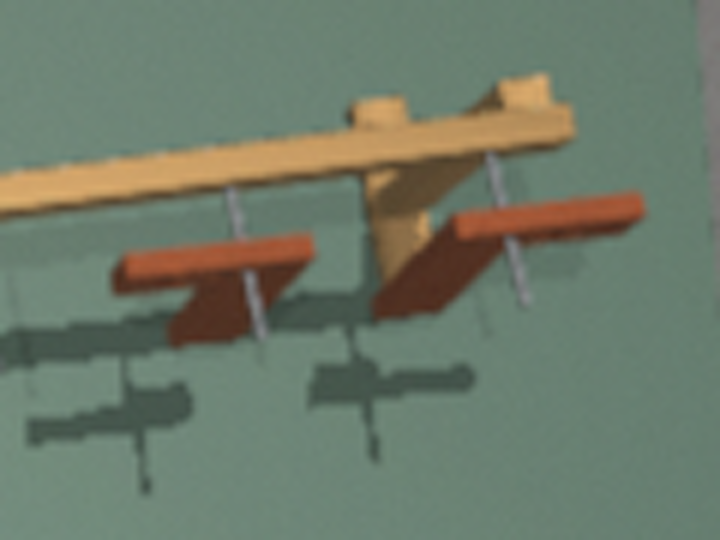

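```bash
python3 - <<'E'
from h import *
Kt,Wt=cam('top'); Ks,Ws=cam('scene')
fs=lambda u,v:((u+.5)/6-.5+150,(v+.5)/6-.5+90); ft=lambda u,v:((u+.5)/6-.5+350,(v+.5)/6-.5+130)
for n,t,s in [('b+',(124,260),(365,365)),('b-',(312,240),(281,272)),('a+',(459,220),(205,190)),('a-',(643,202),(125,107))]:
    x,r=tri([(Kt,Wt,ft(*t)),(Ks,Ws,fs(*s))]); print(n,(x*1000).round(1),np.round(np.array(r)*1000,1))
T=np.load('w31.npy'); W=np.linalg.inv(T@calibration('wrist')['hand_eye']); K=calibration('wrist')['mtx']
h=onz(K,W,(272.5,149),.13); print('handle',h,'centre approx',h-.058*np.array([-.1045,.9945,0]))
crop('pics/w31.png','pics/w31c.png',170,80,380,280,3)
E
```

```text
b+ [ 584.3 -117.8  224.2] [2.8 2.8]
b- [ 593.8 -205.7  218.9] [4.8 4.8]
a+ [ 603.4 -274.3  224.7] [2.8 2.8]
a- [ 613.9 -363.7  217.4] [3.4 3.4]
handle [0.52126642 0.39591384 0.13      ] centre approx [0.52732742 0.33823284 0.13      ]
```

View pics/w31c.png

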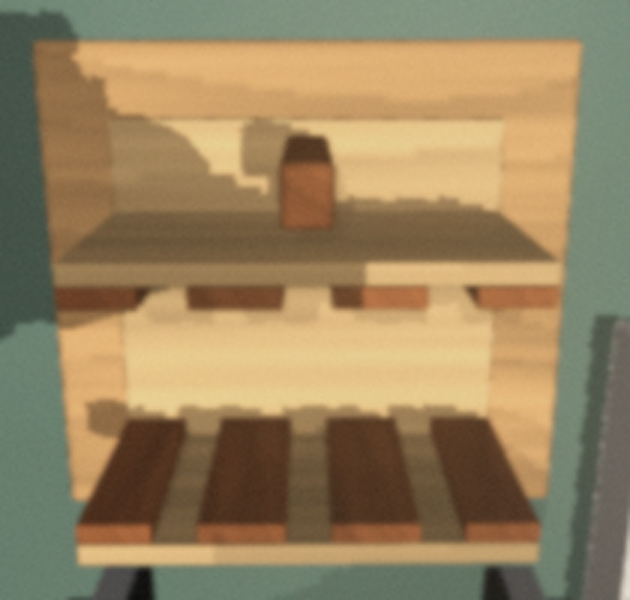

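Emit:
drive_tool(targets=[0,0,0,-30,-5,-20,0.6,0,0,0,-58,-8,-10,0.6,0,0,0,-58,-8,-10,0.6,0,0,0,-58,-8,-10,0.6,0,0,0,-58,-8,0,0.6,0,0,0,-58,-8,0,0.6,0,0,0,-58,-8,0,0.6,0,0,0,-58,-8,0,0.6,0,0,0,-58,-8,0,0.6,0,0,0,-58,-8,0,0.6,0,0,0,0,0,0,0.6,0,0,0,0,0,0,0.6])

```text
clock: 40.92
position: [0.5053, -0.196, 0.3539]
ee_rot: [-0.002, 0.669, 0.743, 0.0]
contact_force: [-0.0, -0.4, -0.4]
width: 0.0512
```

```bash
python3 snap.py w32 wrist
```

```text
[ 0.5053 -0.196   0.3539] [-0.  -0.4 -0.4] [-0.01 -0.02 -0.01] 0.0512 40.925
```

Emit:
drive_tool(targets=[0,0,0,-50,0,0,0.6,0,0,0,-50,0,0,0.6,0,0,0,0,0,0,0.6,0,0,0,0,0,0,0.6,0,0,0,0,0,0,0.6])

```text
clock: 41.6
position: [0.5161, -0.2943, 0.3559]
ee_rot: [-0.0, 0.668, 0.744, 0.0]
contact_force: [0.2, -0.2, 0.4]
width: 0.0511
```

```bash
python3 snap.py w33 wrist
```

```text
[ 0.5161 -0.2943  0.3559] [ 0.2 -0.2  0.4] [-0.02 -0.05  0.02] 0.0511 41.6
```

View pics/w32.png

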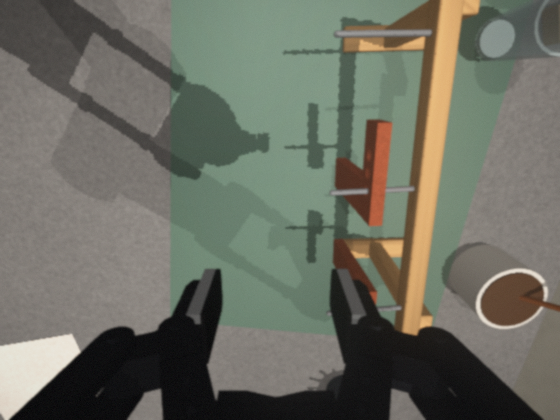

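View pics/w33.png

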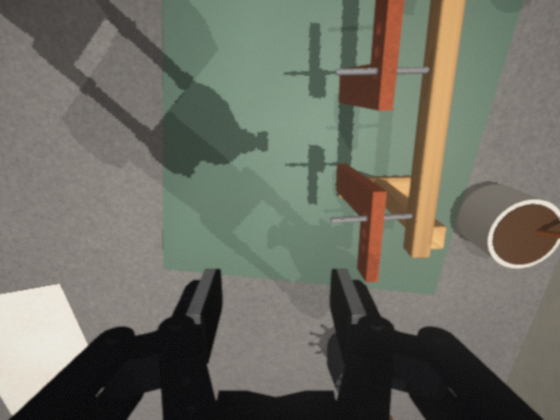

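Emit:
drive_tool(targets=[0,0,0,50,0,0,0.6,0,0,0,0,0,0,0.6,0,0,0,0,0,0,0.6,0,0,0,0,0,0,0.6])

```text
clock: 42.15
position: [0.5108, -0.247, 0.3555]
ee_rot: [0.0, 0.669, 0.743, -0.0]
contact_force: [-0.2, 0.5, -0.1]
width: 0.0511
```

```bash
python3 snap.py w34 wrist
```

```text
[ 0.5108 -0.247   0.3555] [-0.2  0.5 -0.1] [ 0.08 -0.02  0.01] 0.0511 42.15
```

Emit:
drive_tool(targets=[0,0,0,-50,0,0,0.6,0,0,0,-50,0,0,0.6,0,0,0,0,0,0,0.6,0,0,0,0,0,0,0.6,0,0,0,0,0,0,0.6])

```text
clock: 42.82
position: [0.5212, -0.3452, 0.3557]
ee_rot: [-0.0, 0.669, 0.744, 0.0]
contact_force: [-0.3, -0.2, -0.2]
width: 0.0515
```

```bash
python3 snap.py w35 wrist; python3 - <<'E'
from h import *
ims=[]
for n,(x0,y0) in {'w32':(320,100),'w34':(320,40),'w33':(320,150),'w35':(320,80)}.items():
    im=cv2.imread(f'pics/{n}.png')[y0:y0+145,x0:x0+95]; ims.append(cv2.resize(im,None,fx=4,fy=4,interpolation=cv2.INTER_CUBIC))
cv2.imwrite('pics/cmpb.png',np.hstack(ims[:2])); cv2.imwrite('pics/cmpa.png',np.hstack(ims[2:]))
E
```

```text
[ 0.5212 -0.3452  0.3557] [-0.3 -0.2 -0.2] [ 0.   -0.01 -0.03] 0.0515 42.825
```

View pics/cmpb.png

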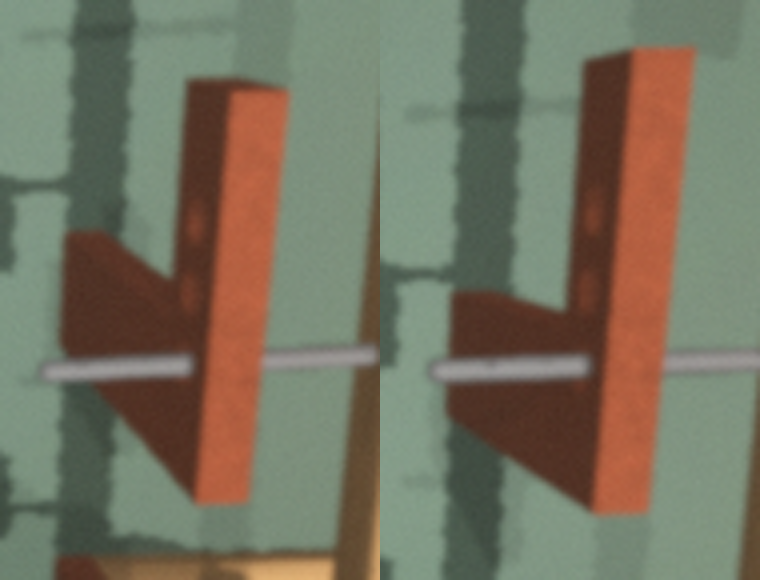

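View pics/cmpa.png

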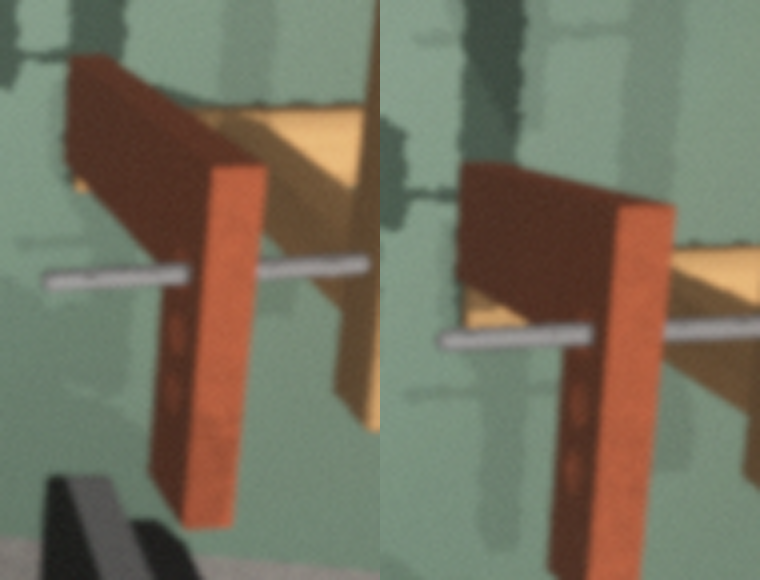

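```bash
python3 - <<'E'
from h import *
im=cv2.imread('pics/w35.png')[200:260,350:400]; cv2.imwrite('pics/a35.png',cv2.resize(im,None,fx=8,fy=8,interpolation=cv2.INTER_CUBIC))
H=calibration('wrist')['hand_eye'];K=calibration('wrist')['mtx']
O={'w32':(320,100),'w34':(320,40),'w33':(320,150),'w35':(320,80)}
def o(n,u,v): return (K,np.linalg.inv(np.load(n+'.npy')@H),((u+.5)/4-.5+O[n][0],(v+.5)/4-.5+O[n][1]))
for k,obs in {'b+':[o('w32',231,91),o('w34',252,50)],'b-':[o('w32',197,503),o('w34',214,513)],'a+':[o('w33',211,168),o('w35',239,206)]}.items():
    x,r=tri(obs); print(k,(x*1000).round(1),np.round(np.array(r)*1000,2))
E
```

```text
b+ [ 579.9 -123.   214.9] [0.11 0.11]
b- [ 590.7 -211.9  214.4] [0.08 0.08]
a+ [ 599.1 -279.1  216.6] [0.23 0.23]
```

View pics/a35.png

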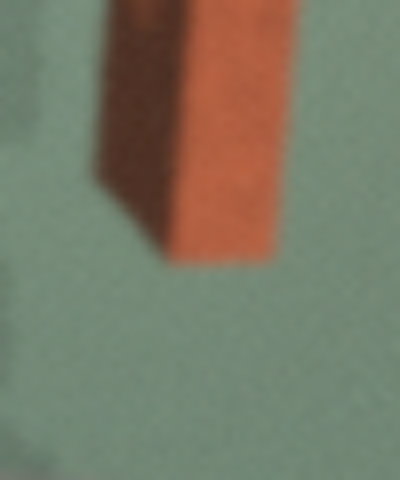

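```bash
python3 - <<'E'
from h import *
H=calibration('wrist')['hand_eye'];K=calibration('wrist')['mtx']
C=lambda n:np.linalg.inv(np.load(n+'.npy')@H)
x,r=tri([(K,C('w33'),(183.5/4-.5+320,528.5/4-.5+150)),(K,C('w35'),(168.5/8-.5+350,263.5/8-.5+200))]); print(x,r)
print(get_state()['contact_force'],get_state()['clock'])
im=get_image('scene'); cv2.imwrite('pics/s36.png',im[:,:,::-1])
im=get_image('top'); cv2.imwrite('pics/t36.png',im[:,:,::-1])
E
```

```text
[ 0.61115086 -0.36913775  0.21337401] [np.float64(0.00013471959407264898), np.float64(0.00013471959407294968)]
[-0.04151684 -0.84456574  0.21479595] 42.875
```

View pics/t36.png

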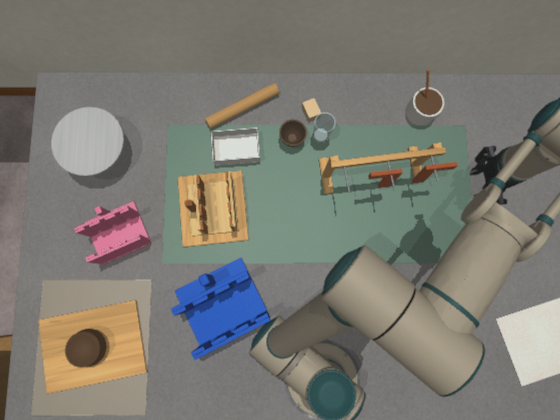

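```bash
python3 -c "
from rig import *
print(sign_off())"
```

```text
the job is handed in; nothing more can be done
None
```

The job is done and handed in at about 43 s of the 208 s allowed. Only plaques a and b were in the carrier.

- **Carrier down the step:** I dragged the loaded carrier by its handle off the board. I held it level past the step and set it down flat on the mat beside the stand.
- **Hanging:** Plaque b hangs on the middle peg by its −16 mm hole, and plaque a hangs on the −y peg by its +16 mm hole. Each plaque hangs by the hole above its centre of mass.
- **Carrier back:** I turned the empty carrier to line up with the board. To get it up the step I raised it level about 12 mm and carried it roughly 110 mm over the edge, so that stretch was lifted rather than slid. Then I lowered it and slid it to the middle, where it stands flat about 4 mm from the board's measured centre.

**Last checks:**
- **Level:** From two wrist views, plaque b's top ends are at 214.9 and 214.4 mm, so it is level. Plaque a's are at 216.6 and 213.4 mm, about 2°, which is close to what this measurement can resolve.
- **A check that disagreed:** A coarser check between the top and scene cameras put the +y ends 5–7 mm higher on both plaques. I judged that a camera error, because those cameras showed the same slope along the pegs.
- **Knocks:** The carrier was shifted about 13 mm just before I took plaque a, so I measured again before gripping. The blue look-alike carrier also moved during the run, while I was carrying plaque b. I don't think the arm touched it, but I did not confirm that.
- **Bystanders:** The pot, tub and tumbler look where they were at the start, and the robot was touching nothing.

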